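# Unhook the check weight from the pull tester and put it on its block

### The job

The check weight hangs by its bail on the safety hook of the pull-test stand. Hold the weight and push it towards the stand's post so that its own bail presses the red sprung keeper open, not the gripper, then lift the bail out over the hook's tip so that the keeper snaps shut behind it. Set the weight down, without dropping it, upright and square in the middle of the blue storage block, between its two lips; let go, and leave the tin, the connector and the flux bottle where they are.

Things in the scene. Friction and masses are not known exactly. Their poses are not given: they have to be found in the camera images.
- weight_centre (a point): steel check weight, block 36 (x) x 48 (y) x 50 (z) mm, 0.25-0.49 kg; point at the block's centre, 25 mm above its underside, z up to the bail; hangs with axes along hook_saddle's. Grip its two y faces (48 mm apart). The hook overhangs it: an upright gripper strikes the hook, so lean it 40 to 45 deg from vertical, body on the robot's side, fingers pointing down and along the weight's +x
- bail_bar (a point): middle of the level top bar of the weight's tall brass bail (inverted U of 8 mm round bar in the weight's y-z plane, legs 42 mm apart), 155 mm above weight_centre. It starts in the hook's pocket under the lip, its centre at hook_saddle x = -8 mm and 4 mm above the saddle; there it can rise only 7 mm. The bail's legs straddle the hook
- hook_saddle (a point): point on the level saddle of the dark steel hook (an upright plate 18 mm thick in this frame's x-z plane), 222 mm above the bench. +x points from the hook's tip to the post, z up. Shank from x = 32 mm, post face at x = 52 mm, keel 25 mm below the saddle. The way out for the bar: up between lip and shank (centre at x = 5 to 20 mm), then back over the lip to -x, past the tip
- hook_tip (a point): top front edge of the hook's tip, at x = -19 mm, 21 mm above the saddle (axes as hook_saddle). From the tip wall (5 mm thick) a lip runs back to x = -3 mm of hook_saddle, 15 to 21 mm above the saddle. The stand's base plate below is 10 mm thick, 90 mm wide, x -45 to 85 mm of hook_saddle
- keeper (a joint): red sprung flap 4 mm thick in the hook's slot, pivoted 16 mm below the saddle, reaching 21 mm above it. 0 = shut: upright at the end of the lip, its face at hook_saddle x = -1.5 mm; grows to 0.95 rad as pushed to the post. The bar needs 0.5 to 1.5 N; at about 0.6 rad the bar (centre at x = 12 mm) is well clear of the lip. Springs shut by itself
- block_seat (a point): centre of the seat (black inlay) of the blue storage block, 12 mm above the bench. Block fixed, 62 (x) x 60 (y) mm; two lips 7 mm higher than the seat stand across its x ends, 48 mm apart inside; the y sides are open. The weight's 36 mm side goes along the seat's x, its 48 mm side along y, either way round
- tin: round grey slip-lid tin, 59 mm across, 24 mm high, standing on the bench (bystander); origin at its underside
- connector: pale circular connector shell lying on its side, 24 x 28 x 24 mm (bystander); origin at its underside
- flux_bottle: small cream bottle with a red pointed cap, 32 mm across, 94 mm high, standing (bystander); origin at its underside
There are look-alikes about, which are no part of the job. What is shaped like the part that bears weight_centre but purple or turquoise is not meant.

How it is judged:
By the outcome, as a careful person would: the job done as asked, in the order asked, and still so for the second after the job is handed in, with the robot touching nothing.
It also fails if it takes over 38 s, if anything falls off the work surface, if the arm or the gripper's body presses on something with over 40 N, if the wrist force passes 120 N, or if a joint passes its speed limit or range.

### The arm

A 7-joint arm with a two-finger parallel gripper is mounted at the origin on a cart in front of the work surface, level with it; the furniture and walls round the work are solid. World frame = base frame: x ahead of the robot, y to its left, z up, the work surface at z = 0. Lengths are in m, angles in rad, forces in N, time in s.
With the tool pointing down it reaches from about 0.425 to 0.875 m from the base axis. Payload 4.7 kg.
Tool frame: the origin (TCP) lies between the finger pads; the fingertips stand 14 mm ahead of it and the grasp point (between the pads) lies 5 mm behind it; z points along the fingers, y is the line along which they close (so a half turn about z gives the same grasp; the last joint's range is limited). The gripper opens to 87 mm and grips with 3 to 60 N. Pads are 19 mm wide; open, the fingers measure 117 mm over their backs; the gripper's body (75 mm by 190 mm) begins 51 mm behind the grasp point.
Start: joints at [1.324, 0.321, -0.07, 1.45, 0.023, 1.371, -0.057], TCP at [0.168, -0.628, 0.237] pointing down, gripper open.
Joint ranges: [-2.86, 2.86], [-0.3, 2.09], [-1.38, 1.24], [0.06, 2.45], [-1.56, 4.7], [0.09, 2.05], [-2.69, 2.69]. Speed limits (rad/s): [2.57, 2.57, 3.14, 3.14, 3.14, 3.14, 3.14].

### API

Orientations are given as a rotation vector (axis times angle).
In Python, from bench import get_state, get_image, camera_params, close_job gives the robot as it stands. The module is installed in compiled form; this text tells all that it offers.
- The arm moves only by the tool arm_command, never from a script. Its argument "motion" is a list of rows, each a list of 5 numbers: the finger opening in mm, from 0 to 87, then the shift along the tool's x, y, z in mm, then the turn about the tool's z in degrees. In form: [[gripper, x, y, z, spin], ...]. A call has 1 to 5 rows; each row is the pose to reach, as a shift and turn from the pose commanded when the call began, along the tool's axes at that moment; what a row does not reach only later rows make up. A row lasts 1/12 s, in which the tool goes at most 41.7 mm and 7.16 degrees, less where a joint would pass 70% of its speed; a pose out of reach is approached as far as the arm can. A call with a gripper value outside its range is refused whole. The fingers move at their own pace and stop on an object; "newtons" is the grip in N (left out, the last holds). Time passes only in rows, so rows that repeat a pose let the fingers close. It gives the time, the measured TCP pose, the force, the opening and the grip force at its end, in the units of the state.
- get_state(): the state, without advancing time (a new reading comes with each control period).
- get_image(name): name is "side" or "top" or "wrist"; returns (picture, depth): 384x512x3 uint8, red, green, blue; 384x512 float32, m along the optical axis (not along the pixel's ray), 0 where there is no reading.
- camera_params(name): a dict with "intrinsics" (3x3 intrinsics, pixels), "D" ([k1, k2, p1, p2, k3] as OpenCV has them; the pictures are not rectified), "extrinsics" (4x4, takes a point from camera to world coordinates). Camera axes: x right, y down, z forward; pixel columns grow to the right and rows downward; lengths in m; the calibration is good to about 2 mm. A picture is of the moment at which its call begins: read the wrist's pose just before it. camera_params takes no time and is no camera call; for the wrist camera it gives the pose at the moment of the call.
- close_job(): hands the job in; it is judged then, once.
The state is a dict: "time": time; "joint_positions": joint angles; "qd": joint speeds; "joint_torque": joint torques, N m; "position": TCP position; "tool_rot": TCP orientation; "ft_force": force on the tool from outside, world axes, zero at the start; "torque": the same for the moment, N m; "grip_width": opening from 0.0 (shut) to 1.0 (fully open); "grip_force": force on a finger pad.
Only numpy, scipy, OpenCV 4.12 (cv2) and the standard library are available. Lean on these libraries where they do the work, as an engineer would, in place of code of your own. Each camera call takes 0.05 s, during which the arm holds its last target. There are 200 camera calls.

## Working session

There is one attempt and no reset: what is moved stays moved. The work goes in short steps, Python scripts to look and compute and a tool call to move; the robot and the scene stay as the last step left them, time stands still between calls to the robot, and variables do not carry over. Pictures are saved under pics/ and viewed, at most 12 in all, crops included, and the job is handed in when it is done.

Besides the shell and the picture viewer there is one more tool, called after "Emit:" by a JSON object that holds its "fn" and its "kwargs". arm_command: Moves the arm, as the interface text tells. Its arguments: {"type":"object","properties":{"motion":{"type":"array"},"newtons":{"type":"number"}},"required":["motion"]}

```bash
mkdir -p pics; cat > h.py <<'E'
import numpy as np,cv2
from scipy.spatial.transform import Rotation as R
from bench import *
def shot(name,fn):
    P=camera_params(name); im,d=get_image(name)
    cv2.imwrite(f'pics/{fn}.png',im[:,:,::-1]); np.savez(f'pics/{fn}.npz',im=im,d=d,K=P['intrinsics'],D=P['D'],E=P['extrinsics'])
def w(fn,u,v,depth=None,r=1):
    f=np.load(f'pics/{fn}.npz'); d=f['d'][v-r:v+r+1,u-r:u+r+1]
    z=depth or np.median(d[d>0])
    x,y=cv2.undistortPoints(np.array([[[u,v]]],float),f['K'],f['D'])[0,0]
    return (f['E']@[x*z,y*z,z,1])[:3]
def cloud(fn):
    f=np.load(f'pics/{fn}.npz'); H,W=f['d'].shape
    uv=np.stack(np.meshgrid(np.arange(W),np.arange(H)),-1).reshape(-1,1,2).astype(float)
    n=cv2.undistortPoints(uv,f['K'],f['D'])[:,0]; z=f['d'].reshape(-1,1)
    p=np.c_[n*z,z]@f['E'][:3,:3].T+f['E'][:3,3]; p[z[:,0]==0]=np.nan
    return p.reshape(H,W,3),f['im']
def shift(goal,st=None):
    "shift in tool axes, mm"
    st=st or get_state(); return R.from_rotvec(st['tool_rot']).inv().apply(np.array(goal)-st['position'])*1e3
E
python3 - <<'E'
from h import *
np.set_printoptions(precision=4,suppress=True)
s=get_state();print(s['time'],s['position'],R.from_rotvec(s['tool_rot']).as_matrix())
for n in('side','top','wrist'): shot(n,n+'0'); print(n,camera_params(n)['extrinsics'])
a=cv2.imread('pics/side0.png');b=cv2.imread('pics/top0.png')
E
```

```text
0.0 [ 0.1674 -0.6275  0.2355] [[ 0.9662  0.2579 -0.0006]
 [ 0.2579 -0.9662  0.0018]
 [-0.0001 -0.0019 -1.    ]]
side [[-0.9974 -0.0283  0.0658  0.4523]
 [-0.0716  0.3611 -0.9298  0.795 ]
 [ 0.0025 -0.9321 -0.3622  0.571 ]
 [ 0.      0.      0.      1.    ]]
top [[-0.0875 -0.94    0.3296 -0.1015]
 [-0.9962  0.083  -0.0277 -0.1539]
 [-0.0013 -0.3308 -0.9437  1.8851]
 [ 0.      0.      0.      1.    ]]
wrist [[ 0.2579 -0.9312 -0.2577  0.2385]
 [-0.9662 -0.2489 -0.0678 -0.6092]
 [-0.001   0.2665 -0.9638  0.3843]
 [ 0.      0.      0.      1.    ]]
```

View pics/top0.png

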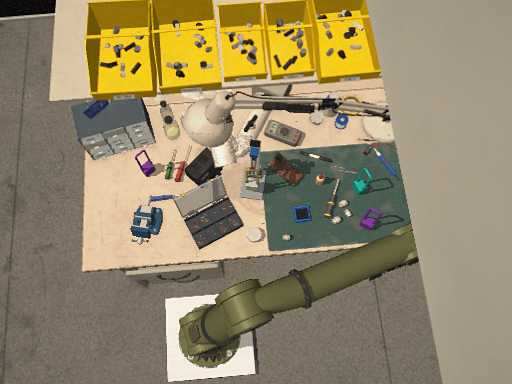

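View pics/side0.png

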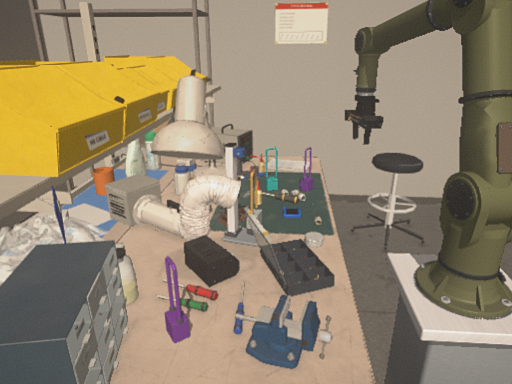

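Top view: stand at about (254,175), blue block (302,214), tin (254,235), connector (287,237), flux bottle (320,180). Side view: stand and weight at about (245,205), partly behind the black case lid. Enlarging both.

```bash
python3 - <<'E'
from h import *
np.set_printoptions(precision=4,suppress=True)
a=cv2.imread('pics/top0.png')[130:250,225:345];b=cv2.imread('pics/side0.png')[140:260,200:340]
a=cv2.resize(a,None,fx=3.3,fy=4.6,interpolation=3);b=cv2.resize(b,(400,552),interpolation=3)
cv2.imwrite('pics/crop0.png',np.hstack([a,b[:a.shape[0]]]))
p,im=cloud('top0')
for n,(u,v) in dict(block=(302,214),tin=(254,235),conn=(287,237),flux=(320,180)).items(): print(n,w('top0',u,v))
# blue block rim
hsv=cv2.cvtColor(im,cv2.COLOR_RGB2HSV); m=(hsv[...,0]>100)&(hsv[...,0]<130)&(hsv[...,1]>150); 
mm=np.zeros_like(m);mm[200:228,288:318]=1
print(cv2.minAreaRect(p[m&mm][:,:2].astype(np.float32)), np.median(p[m&mm],0))
# stand region high points
reg=p[140:205,235:275].reshape(-1,3); c=im[140:205,235:275].reshape(-1,3)
for lo,hi in((.005,.02),(.04,.1),(.1,.19),(.19,.26),(.26,.5)):
    k=(reg[:,2]>lo)&(reg[:,2]<hi); print(lo,hi,k.sum(),np.nanmin(reg[k],0),np.nanmax(reg[k],0),np.nanmedian(c[k],0))
E
```

```text
block [ 0.432  -0.3972  0.0143]
tin [ 0.3614 -0.199   0.0219]
conn [ 0.3415 -0.3264  0.0242]
flux [ 0.5558 -0.4813  0.0512]
((0.4346143901348114, -0.39629659056663513), (0.06407848000526428, 0.06016455218195915), 1.8930562734603882) [ 0.4334 -0.3959  0.0147]
0.005 0.02 675 [ 0.4851 -0.3194  0.005 ] [ 0.7729 -0.1349  0.02  ] [147. 142. 127.]
0.04 0.1 342 [ 0.5296 -0.3085  0.0406] [ 0.7447 -0.1516  0.0999] [188.  171.5 149.5]
0.1 0.19 137 [ 0.5307 -0.2408  0.1   ] [ 0.7331 -0.1526  0.1894] [146. 133. 122.]
0.19 0.26 132 [ 0.542  -0.2448  0.1915] [ 0.627 -0.149  0.252] [109.   97.   79.5]
0.26 0.5 176 [ 0.5809 -0.2435  0.2633] [ 0.6373 -0.2013  0.3147] [45. 81. 90.]
```

View pics/crop0.png

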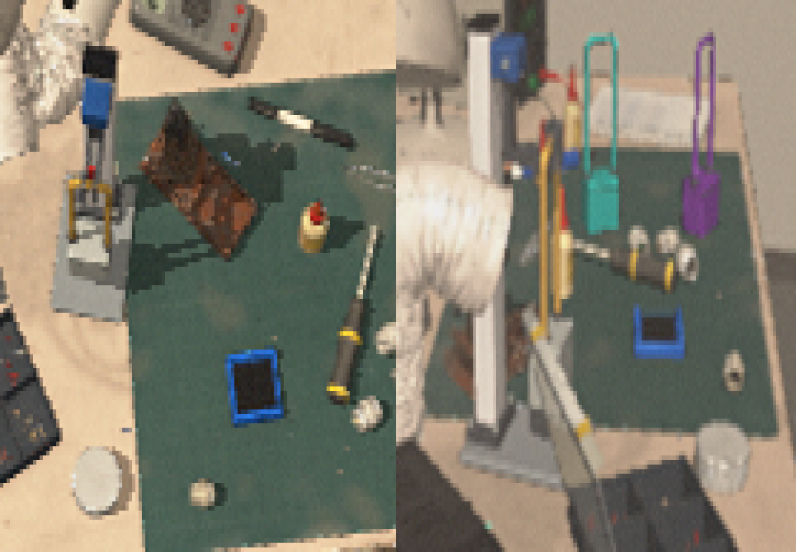

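Crop: bail bar runs from crop (68,183) to (112,188) with the red keeper behind it. The weight's top is at about (90,250), the base-plate front edge runs (52,305)-(125,322), and the block's lips are on its world ±x ends. The moves give no tilt, so I need to check the hook, shank and post heights and see whether an upright grip high on the bail legs clears.

```bash
python3 - <<'E'
from h import *
np.set_printoptions(precision=3,suppress=True)
for n,(x,y) in dict(barL=(68,183),barM=(90,184),barR=(112,188),wtop=(90,250),pf1=(56,302),pf2=(122,318),pr=(130,190),keeper=(91,172),posttop=(98,60)).items():
    u,v=round(225+x/3.3),round(130+y/4.6); print(n,(u,v),w('top0',u,v,r=0),w('top0',u,v))
p,im=cloud('top0'); k=(p[...,2]>.3)&(p[...,0]>.2)&(p[...,0]<.85)&(p[...,1]<.1)&(p[...,1]>-.5)
q=p[k]; print(len(q))
for x in np.arange(.4,.85,.05):
    s=q[(q[:,0]>=x)&(q[:,0]<x+.05)]
    if len(s): print(x,s[:,1].min(),s[:,1].max(),s[:,2].max())
hsv=cv2.cvtColor(im,cv2.COLOR_RGB2HSV); m=(hsv[...,0]>12)&(hsv[...,0]<28)&(hsv[...,1]>110)
mm=np.zeros_like(m);mm[166:186,242:262]=1
for v,u in np.argwhere(m&mm): print(u,v,p[v,u],end='; ')
E
```

```text
barL (246, 170) [ 0.559 -0.187  0.218] [ 0.559 -0.187  0.217]
barM (252, 170) [ 0.551 -0.208  0.231] [ 0.553 -0.208  0.228]
barR (259, 171) [ 0.613 -0.242  0.057] [ 0.613 -0.242  0.057]
wtop (252, 184) [ 0.545 -0.207  0.099] [ 0.547 -0.208  0.094]
pf1 (242, 196) [ 0.529 -0.165  0.013] [ 0.531 -0.165  0.006]
pf2 (262, 199) [ 0.515 -0.245 -0.006] [ 0.512 -0.245  0.004]
pr (264, 171) [nan nan nan] [ 0.629 -0.264  0.012]
keeper (253, 167) [ 0.556 -0.212  0.249] [ 0.559 -0.213  0.241]
posttop (255, 143) [ 0.622 -0.225  0.309] [ 0.622 -0.225  0.308]
5889
0.55 -0.2294415349633401 -0.21122596100039812 0.3023965585501851
0.6 -0.2435235264810586 -0.0005897297321623141 0.3889741864770555
0.6499999999999999 -0.1643676546334183 0.017706500078118192 0.5249893360068634
0.7 -0.4264423480069821 0.01698547729694941 0.5198913779730239
0.75 -0.49986309976546606 0.08632226631224196 0.4736846476570853
0.7999999999999999 -0.49975033162216853 0.09878362540456356 0.5035989484953838
  return _methods._mean(a, axis=axis, dtype=dtype,
  ret = ret.dtype.type(ret / rcount)
```

Emit:
{"fn": "arm_command", "kwargs": {"motion": [[87,30,-20,-14,0],[87,60,-42,-28,0],[87,90,-63,-42,0],[87,120,-84,-56,0],[87,150,-105,-70,0]]}}

```text
time: 0.57
position: [0.2862, -0.4863, 0.3069]
tool_rot: [-3.115, -0.408, 0.0]
ft_force: [0.9, -0.2, -0.3]
grip_width: 0.997
grip_force: 0.0
```

Emit:
{"fn": "arm_command", "kwargs": {"motion": [[87,27,-26,-14,4],[87,54,-52,-28,8],[87,81,-78,-42,12],[87,108,-104,-56,16],[87,135,-130,-70,20]]}}

```text
time: 0.98
position: [0.3829, -0.3256, 0.3771]
tool_rot: [3.138, -0.144, -0.0]
ft_force: [0.6, -0.5, -0.1]
grip_width: 1.001
grip_force: 0.0
```

Emit:
{"fn": "arm_command", "kwargs": {"motion": [[87,19,-37,-14,2.5],[87,38,-74,-28,5],[87,57,-110,-43,7],[87,57,-110,-43,7]]}}

```text
time: 1.32
position: [0.4532, -0.2149, 0.4224]
tool_rot: [-3.125, 0.313, -0.009]
ft_force: [0.5, 1.2, -0.0]
grip_width: 1.002
grip_force: 0.0
```

```bash
python3 - <<'E'
from h import *
np.set_printoptions(precision=3,suppress=True)
print(get_state()['joint_positions'],get_state()['position'])
shot('wrist','w1'); a=cv2.imread('pics/w1.png'); cv2.imwrite('pics/w1b.png',cv2.resize(a,(768,576),interpolation=3))
E
```

```text
[ 0.851 -0.008 -0.453  1.461 -0.007  1.683 -1.372] [ 0.453 -0.215  0.422]
```

View pics/w1b.png

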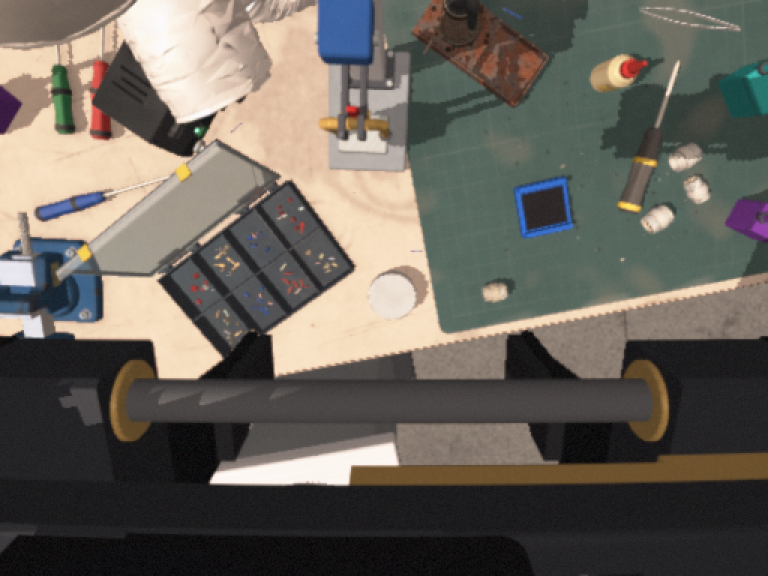

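Wrist view (768x576 picture): bail bar from (325,124) to (385,127), with the red keeper at (353,110) between the hook's two cheeks. A blue load cell (front edge at about (346,62)) overhangs the hook from the post. The storage block is at (545,207), tin (392,295), connector (495,291), flux bottle (620,70). I'll measure these, then test whether the tool leans outward at the inner reach limit.

```bash
python3 - <<'E'
from h import *
np.set_printoptions(precision=4,suppress=True)
p,im=cloud('w1')
hsv=cv2.cvtColor(im,cv2.COLOR_RGB2HSV).astype(int); blue=(hsv[...,0]>100)&(hsv[...,0]<125)&(hsv[...,1]>150)
m=np.zeros(blue.shape,bool)
b=m.copy(); b[115:162,338:388]=1; q=p[b&blue]; q=q[~np.isnan(q[:,0])]
print('block',cv2.minAreaRect(q[:,:2].astype(np.float32)),np.median(q,0)); 
for e in(0,.002,.004,.006):pass
t=q[q[:,2]>.0155]; print('lips',len(t),cv2.minAreaRect(t[:,:2].astype(np.float32)))
b=m.copy(); b[0:45,205:255]=1; q=p[b&blue]; q=q[~np.isnan(q[:,0])]; print('cell',cv2.minAreaRect(q[:,:2].astype(np.float32)),np.percentile(q,[2,50,98],axis=0))
g=m.copy(); g[74:96,205:268]=1; g&=(hsv[...,0]>10)&(hsv[...,0]<28)&(hsv[...,1]>120); q=p[g]; q=q[(q[:,2]>.205)&(q[:,2]<.25)]
print('bar',len(q),np.median(q,0)); c=np.polyfit(q[:,1],q[:,0],1); print('bar yaw',-np.degrees(np.arctan(c[0])),q[:,1].min(),q[:,1].max())
for y in(q[:,1].min(),q[:,1].max()):print(np.polyval(c,y),y)
q=p[60:125,200:285].reshape(-1,3); q=q[(q[:,2]>.006)&(q[:,2]<.014)]; print('plate',len(q),cv2.minAreaRect(q[:,:2].astype(np.float32)))
q=p[60:110,205:268].reshape(-1,3); q=q[(q[:,2]>.085)&(q[:,2]<.105)]; print('wt',len(q),cv2.minAreaRect(q[:,:2].astype(np.float32)),np.median(q,0))
for n,(u,v) in dict(tin=(261,197),conn=(330,194),flux=(405,48)).items():print(n,w('w1',u,v))
E
```

```text
block ((0.43518826365470886, -0.3975144922733307), (0.06086869165301323, 0.06147593632340431), 2.2413508892059326) [ 0.4397 -0.3932  0.0133]
lips 220 ((0.43475624918937683, -0.39716213941574097), (0.060176607221364975, 0.055765021592378616), 1.5948115587234497)
cell ((0.5962084531784058, -0.21974830329418182), (0.028170982375741005, 0.02984628640115261), 76.18590545654297) [[ 0.5806 -0.2339  0.2881]
 [ 0.5958 -0.2198  0.2943]
 [ 0.6106 -0.206   0.2959]]
bar 253 [ 0.5528 -0.2086  0.2289]
bar yaw -12.252425238985259 -0.23256348649959843 -0.18567968125979273
0.5479220340088281 -0.23256348649959843
0.5581035840692371 -0.18567968125979273
plate 1677 ((0.56056809425354, -0.2114880383014679), (0.09030309319496155, 0.08902785181999207), 76.93233489990234)
wt 440 ((0.5527682304382324, -0.21021607518196106), (0.053042419254779816, 0.03499200940132141), 76.38548278808594) [ 0.5449 -0.2132  0.096 ]
tin [ 0.3664 -0.2002  0.0234]
conn [ 0.3478 -0.3241  0.0254]
flux [ 0.5671 -0.4697  0.0499]
```

Emit:
{"fn": "arm_command", "kwargs": {"motion": [[87,-40,0,-10,0],[87,-80,0,-20,0],[87,-120,0,-30,0],[87,-160,0,-40,0],[87,-200,0,-50,0]]}}

```text
time: 1.78
position: [0.2963, -0.1991, 0.4609]
tool_rot: [-3.116, 0.348, 0.016]
ft_force: [0.2, 0.3, 1.1]
grip_width: 1.001
grip_force: 0.0
```

```bash
python3 - <<'E'
from h import *
np.set_printoptions(precision=4,suppress=True)
s=get_state();print(s['joint_positions'],s['position'],R.from_rotvec(s['tool_rot']).as_matrix())
E
```

```text
[ 0.6338 -0.2985 -0.0813  1.6349 -0.0255  1.8158 -1.2432] [ 0.2963 -0.1991  0.4609] [[ 0.9753 -0.2208 -0.0093]
 [-0.2208 -0.9753  0.0069]
 [-0.0106 -0.0046 -0.9999]]
```

Emit:
{"fn": "arm_command", "kwargs": {"motion": [[87,-40,0,0,0],[87,-80,0,0,0],[87,-80,0,0,0],[87,-80,0,0,0]]}}

```text
time: 2.12
position: [0.2735, -0.2033, 0.4392]
tool_rot: [-3.08, 0.333, 0.083]
ft_force: [-1.4, 0.8, 1.0]
grip_width: 1.002
grip_force: 0.0
```

```bash
cat > s.py <<'E'
from h import *
np.set_printoptions(precision=4,suppress=True)
s=get_state();print(s['time'],s['joint_positions'],s['position'],R.from_rotvec(s['tool_rot']).as_matrix())
E
python3 s.py
```

```text
2.1167 [ 0.6737 -0.3011 -0.0701  1.6817 -0.0335  1.8274 -1.1859] [ 0.2735 -0.2033  0.4392] [[ 0.9756 -0.2144 -0.0485]
 [-0.2121 -0.9761  0.0479]
 [-0.0576 -0.0364 -0.9977]]
```

Emit:
{"fn": "arm_command", "kwargs": {"motion": [[87,34,0,-24,0],[87,68,0,-48,0],[87,102,0,-72,0],[87,136,0,-96,0],[87,170,0,-120,0]]}}

```text
time: 2.53
position: [0.4459, -0.2478, 0.5494]
tool_rot: [-3.073, 0.328, 0.079]
ft_force: [1.2, -1.9, 1.5]
grip_width: 0.998
grip_force: 0.0
```

Emit:
{"fn": "arm_command", "kwargs": {"motion": [[87,0,0,-40,0],[87,0,0,-80,0],[87,0,0,-120,0],[87,0,0,-160,0],[87,0,0,-200,0]]}}

```text
time: 2.95
position: [0.4429, -0.2464, 0.592]
tool_rot: [-3.093, 0.328, 0.002]
ft_force: [-0.4, 0.3, -0.5]
grip_width: 1.002
grip_force: 0.0
```

```bash
python3 s.py
```

```text
2.95 [ 0.263   0.1104  0.2521  0.9948 -0.0628  2.0523 -1.2966] [ 0.4429 -0.2464  0.592 ] [[ 0.9778 -0.2094  0.0022]
 [-0.2094 -0.9773  0.031 ]
 [-0.0043 -0.0308 -0.9995]]
```

Emit:
{"fn": "arm_command", "kwargs": {"motion": [[87,0,0,-400,0],[87,0,0,-400,0],[87,0,0,-400,0],[87,0,0,-400,0],[87,0,0,-400,0]]}}

```text
time: 3.37
position: [0.4338, -0.2421, 0.6183]
tool_rot: [-3.112, 0.33, -0.077]
ft_force: [0.8, 0.5, -0.2]
grip_width: 1.0
grip_force: 0.0
```

```bash
python3 s.py
```

```text
3.3667 [ 0.1847  0.0743  0.33    0.9772 -0.0611  2.0525 -1.2984] [ 0.4338 -0.2421  0.6183] [[ 0.9765 -0.2095  0.0502]
 [-0.2101 -0.9777  0.0062]
 [ 0.0478 -0.0166 -0.9987]]
```

Emit:
{"fn": "arm_command", "kwargs": {"motion": [[87,100,0,-400,0],[87,100,0,-400,0],[87,100,0,-400,0],[87,100,0,-400,0],[87,100,0,-400,0]]}}

```text
time: 3.78
position: [0.4574, -0.2418, 0.6407]
tool_rot: [3.114, -0.331, 0.152]
ft_force: [0.1, -0.0, 0.7]
grip_width: 0.995
grip_force: 0.0
```

```bash
python3 s.py
```

```text
3.7833 [ 0.2312  0.1109  0.2701  0.8887 -0.0681  2.0525 -1.3185] [ 0.4574 -0.2418  0.6407] [[ 0.973  -0.2099  0.0958]
 [-0.2092 -0.9777 -0.0171]
 [ 0.0973 -0.0034 -0.9953]]
```

Emit:
{"fn": "arm_command", "kwargs": {"motion": [[87,400,0,-400,0],[87,400,0,-400,0],[87,400,0,-400,0],[87,400,0,-400,0],[87,400,0,-400,0]]}}

```text
time: 4.2
position: [0.5466, -0.251, 0.6473]
tool_rot: [3.095, -0.33, 0.224]
ft_force: [-0.8, 0.1, -0.0]
grip_width: 0.997
grip_force: 0.0
```

```bash
python3 s.py
```

```text
4.2 [ 0.3004  0.2911  0.1728  0.6582 -0.0894  2.0524 -1.3679] [ 0.5466 -0.251   0.6473] [[ 0.9673 -0.2113  0.14  ]
 [-0.2083 -0.9774 -0.0365]
 [ 0.1446  0.0061 -0.9895]]
```

Emit:
{"fn": "arm_command", "kwargs": {"motion": [[87,0,0,-400,0],[87,0,0,-400,0],[87,0,0,-400,0],[87,0,0,-400,0],[87,0,0,-400,0]]}}

```text
time: 4.62
position: [0.4956, -0.2299, 0.6859]
tool_rot: [3.071, -0.329, 0.302]
ft_force: [0.7, -0.1, -0.2]
grip_width: 0.996
grip_force: 0.0
```

Emit:
{"fn": "arm_command", "kwargs": {"motion": [[87,0,0,-400,0],[87,0,0,-400,0],[87,0,0,-400,0],[87,0,0,-400,0],[87,0,0,-400,0]]}}

```text
time: 5.03
position: [0.4521, -0.2118, 0.7161]
tool_rot: [3.047, -0.327, 0.378]
ft_force: [0.7, 0.7, -0.3]
grip_width: 0.998
grip_force: 0.0
```

Emit:
{"fn": "arm_command", "kwargs": {"motion": [[87,100,0,-400,0],[87,100,0,-400,0],[87,100,0,-400,0],[87,100,0,-400,0],[87,100,0,-400,0]]}}

```text
time: 5.45
position: [0.4484, -0.2016, 0.7414]
tool_rot: [3.022, -0.325, 0.453]
ft_force: [0.2, -0.2, 0.5]
grip_width: 1.0
grip_force: 0.0
```

```bash
python3 s.py
```

```text
5.45 [-0.1874  0.0369  0.619   0.7555 -0.0554  2.0525 -1.3899] [ 0.4484 -0.2016  0.7414] [[ 0.9343 -0.2176  0.2826]
 [-0.1973 -0.9754 -0.0985]
 [ 0.297   0.0363 -0.9542]]
```

Emit:
{"fn": "arm_command", "kwargs": {"motion": [[87,250,0,-400,0],[87,250,0,-400,0],[87,250,0,-400,0],[87,250,0,-400,0],[87,250,0,-400,0]]}}

```text
time: 5.87
position: [0.4828, -0.1982, 0.7631]
tool_rot: [2.996, -0.323, 0.526]
ft_force: [0.9, 1.1, -0.5]
grip_width: 0.999
grip_force: 0.0
```

Emit:
{"fn": "arm_command", "kwargs": {"motion": [[87,250,0,-400,0],[87,250,0,-400,0],[87,250,0,-400,0],[87,250,0,-400,0],[87,250,0,-400,0]]}}

```text
time: 6.28
position: [0.4999, -0.1897, 0.7854]
tool_rot: [2.97, -0.32, 0.6]
ft_force: [0.1, -0.1, -0.4]
grip_width: 1.0
grip_force: 0.0
```

Emit:
{"fn": "arm_command", "kwargs": {"motion": [[87,250,0,-400,0],[87,250,0,-400,0],[87,250,0,-400,0],[87,250,0,-400,0],[87,250,0,-400,0]]}}

```text
time: 6.7
position: [0.5051, -0.1784, 0.8078]
tool_rot: [2.943, -0.317, 0.67]
ft_force: [0.7, 0.0, 0.1]
grip_width: 1.002
grip_force: 0.0
```

```bash
python3 s.py
```

```text
6.7 [ 0.0059  0.1638  0.4271  0.4787 -0.1103  2.0528 -1.4473] [ 0.5051 -0.1784  0.8078] [[ 0.881  -0.2255  0.416 ]
 [-0.1786 -0.9726 -0.149 ]
 [ 0.4382  0.057  -0.8971]]
```

Emit:
{"fn": "arm_command", "kwargs": {"motion": [[87,250,0,-400,0],[87,250,0,-400,0],[87,250,0,-400,0],[87,250,0,-400,0],[87,250,0,-400,0]]}}

```text
time: 7.12
position: [0.5014, -0.1656, 0.8307]
tool_rot: [2.916, -0.314, 0.739]
ft_force: [-0.1, 0.9, -0.0]
grip_width: 0.999
grip_force: 0.0
```

Emit:
{"fn": "arm_command", "kwargs": {"motion": [[87,250,0,-400,0],[87,250,0,-400,0],[87,250,0,-400,0],[87,250,0,-400,0],[87,250,0,-400,0]]}}

```text
time: 7.53
position: [0.491, -0.1518, 0.8536]
tool_rot: [2.889, -0.311, 0.806]
ft_force: [-0.6, -0.8, -0.8]
grip_width: 0.997
grip_force: 0.0
```

Emit:
{"fn": "arm_command", "kwargs": {"motion": [[87,250,0,-400,0],[87,250,0,-400,0],[87,250,0,-400,0],[87,250,0,-400,0],[87,250,0,-400,0]]}}

```text
time: 7.95
position: [0.4756, -0.1376, 0.8762]
tool_rot: [2.861, -0.306, 0.872]
ft_force: [0.2, 0.4, -0.7]
grip_width: 0.999
grip_force: 0.0
```

```bash
python3 s.py
```

```text
7.95 [-0.2839  0.1202  0.6952  0.3884 -0.1179  2.0527 -1.4878] [ 0.4756 -0.1376  0.8762] [[ 0.8119 -0.2321  0.5357]
 [-0.1542 -0.9703 -0.1867]
 [ 0.5631  0.069  -0.8235]]
```

Emit:
{"fn": "arm_command", "kwargs": {"motion": [[87,400,0,-400,0],[87,400,0,-400,0],[87,400,0,-400,0],[87,400,0,-400,0],[87,400,0,-400,0]]}}

```text
time: 8.37
position: [0.4884, -0.1307, 0.8932]
tool_rot: [2.833, -0.304, 0.933]
ft_force: [0.2, 0.1, 0.8]
grip_width: 1.005
grip_force: 0.0
```

Emit:
{"fn": "arm_command", "kwargs": {"motion": [[87,400,0,-400,0],[87,400,0,-400,0],[87,400,0,-400,0],[87,400,0,-400,0],[87,400,0,-400,0]]}}

```text
time: 8.78
position: [0.488, -0.1211, 0.9113]
tool_rot: [2.806, -0.299, 0.994]
ft_force: [-0.4, 0.3, 0.6]
grip_width: 1.0
grip_force: 0.0
```

Emit:
{"fn": "arm_command", "kwargs": {"motion": [[87,400,0,-400,0],[87,400,0,-400,0],[87,400,0,-400,0],[87,400,0,-400,0]]}}

```text
time: 9.12
position: [0.481, -0.1122, 0.9293]
tool_rot: [2.778, -0.295, 1.052]
ft_force: [-0.2, -0.6, -0.6]
grip_width: 1.0
grip_force: 0.0
```

```bash
python3 s.py
```

```text
9.1167 [-0.2241  0.1777  0.7197  0.2028 -0.2213  2.0528 -1.5195] [ 0.481  -0.1122  0.9293] [[ 0.7338 -0.2378  0.6364]
 [-0.1279 -0.9683 -0.2143]
 [ 0.6672  0.0759 -0.741 ]]
```

Emit:
{"fn": "arm_command", "kwargs": {"motion": [[87,0,400,-100,0],[87,0,400,-100,0],[87,0,400,-100,0]]}}

```text
time: 9.37
position: [0.4423, -0.1981, 0.9342]
tool_rot: [2.773, -0.289, 1.064]
ft_force: [0.6, -0.8, -0.7]
grip_width: 0.999
grip_force: 0.0
```

```bash
python3 s.py
```

```text
9.3667 [ 0.2269  0.1548  0.4558  0.2016 -0.3283  2.0527 -1.3926] [ 0.4423 -0.1981  0.9342] [[ 0.7287 -0.2348  0.6433]
 [-0.1228 -0.969  -0.2145]
 [ 0.6737  0.0773 -0.7349]]
```

```bash
cat >> s.py <<'E'
import sys
M=R.from_rotvec(s['tool_rot']).as_matrix(); z=M[:,2]; y=M[:,1]
print('lean',np.degrees(np.arccos(-z[2])),'head',np.degrees(np.arctan2(z[1],z[0])),'yz tilt deg',np.degrees(np.arcsin(y[2])),'level spin',np.degrees(np.arctan2(M[2,1],M[2,0])))
if len(sys.argv)>3: d=shift([float(a) for a in sys.argv[1:4]],s); print('shift',d,np.linalg.norm(d)/40)
E
python3 s.py .22 .36 .63
```

```text
9.3667 [ 0.2269  0.1548  0.4558  0.2016 -0.3283  2.0527 -1.3926] [ 0.4423 -0.1981  0.9342] [[ 0.7287 -0.2348  0.6433]
 [-0.1228 -0.969  -0.2145]
 [ 0.6737  0.0773 -0.7349]]
lean 42.70039236600996 head -18.442250620255464 yz tilt deg 4.435161472670182 level spin 6.547660326538881
shift [-435.4976 -512.091   -39.2017] 16.83434167733287
```

Emit:
{"fn": "arm_command", "kwargs": {"motion": [[87,-26,-30,-2,0],[87,-52,-61,-5,0],[87,-78,-91,-7,0],[87,-104,-122,-9,0],[87,-130,-152,-12,0]]}}

```text
time: 9.78
position: [0.3959, -0.0834, 0.8722]
tool_rot: [2.767, -0.294, 1.065]
ft_force: [1.5, -0.6, 0.5]
grip_width: 1.006
grip_force: 0.0
```

Emit:
{"fn": "arm_command", "kwargs": {"motion": [[87,-26,-30,-2,0],[87,-52,-61,-5,0],[87,-78,-91,-7,0],[87,-104,-122,-9,0],[87,-130,-152,-12,0]]}}

```text
time: 10.2
position: [0.3561, 0.0649, 0.82]
tool_rot: [2.769, -0.305, 1.04]
ft_force: [0.6, 0.5, -0.4]
grip_width: 0.998
grip_force: 0.0
```

Emit:
{"fn": "arm_command", "kwargs": {"motion": [[87,-26,-30,-2,0],[87,-52,-61,-5,0],[87,-78,-91,-7,0],[87,-104,-122,-9,0],[87,-130,-152,-12,0]]}}

```text
time: 10.62
position: [0.2885, 0.2331, 0.7289]
tool_rot: [2.772, -0.296, 1.041]
ft_force: [1.5, 1.0, -0.0]
grip_width: 1.001
grip_force: 0.0
```

```bash
python3 s.py .22 .36 .63
```

```text
10.6167 [-0.8217 -0.2397 -0.4115  1.1936  0.7287  2.035  -2.6242] [0.2885 0.2331 0.7289] [[ 0.7374 -0.242   0.6307]
 [-0.1262 -0.9665 -0.2233]
 [ 0.6636  0.0851 -0.7432]]
lean 41.99172116732021 head -19.498806730446013 yz tilt deg 4.881477266616064 level spin 7.307394620302615
shift [-132.1517 -114.4832    1.9938] 4.371388004720935
```

Emit:
{"fn": "arm_command", "kwargs": {"motion": [[87,0,0,-400,0],[87,0,0,-400,0],[87,0,0,-400,0],[87,0,0,-400,0],[87,0,0,-400,0]]}}

```text
time: 11.03
position: [0.2491, 0.2384, 0.7882]
tool_rot: [2.779, -0.298, 1.058]
ft_force: [0.4, -0.9, 0.7]
grip_width: 0.999
grip_force: 0.0
```

```bash
python3 s.py .22 .36 .63
```

```text
11.0333 [-0.0644 -0.2941 -0.9016  0.9793  0.5426  2.0516 -2.427 ] [0.2491 0.2384 0.7882] [[ 0.7308 -0.2387  0.6396]
 [-0.1304 -0.9684 -0.2123]
 [ 0.6701  0.0718 -0.7388]]
lean 42.36767549062813 head -18.367264663006928 yz tilt deg 4.114526406981917 level spin 6.112013227186408
shift [-143.0995 -122.1894   72.4521] 5.04089743413982
```

Emit:
{"fn": "arm_command", "kwargs": {"motion": [[87,0,-300,-300,0],[87,0,-300,-300,0],[87,0,-300,-300,0],[87,0,-300,-300,0],[87,0,-300,-300,0]]}}

```text
time: 11.45
position: [0.2487, 0.3149, 0.7995]
tool_rot: [2.793, -0.313, 1.094]
ft_force: [1.4, -1.3, 1.3]
grip_width: 1.003
grip_force: 0.0
```

```bash
python3 s.py
```

```text
11.45 [ 0.474  -0.2967 -1.375   0.8129  0.461   2.051  -2.4426] [0.2487 0.3149 0.7995] [[ 0.7167 -0.2366  0.656 ]
 [-0.1459 -0.9707 -0.1908]
 [ 0.6819  0.0411 -0.7303]]
lean 43.09178082520931 head -16.216904238451235 yz tilt deg 2.353207504587099 level spin 3.445654770243455
```

Emit:
{"fn": "arm_command", "kwargs": {"motion": [[87,0,-300,-300,0],[87,0,-300,-300,0],[87,0,-300,-300,0],[87,0,-300,-300,0],[87,0,-300,-300,0]]}}

```text
time: 11.87
position: [0.2065, 0.3427, 0.7858]
tool_rot: [2.82, -0.262, 1.132]
ft_force: [-0.1, -0.6, -0.8]
grip_width: 0.997
grip_force: 0.0
```

```bash
python3 s.py
```

```text
11.8667 [ 0.3263 -0.3016 -1.3812  0.8582  0.4951  2.0525 -2.5397] [0.2065 0.3427 0.7858] [[ 0.7103 -0.1924  0.6771]
 [-0.1249 -0.9811 -0.1478]
 [ 0.6927  0.0204 -0.7209]]
lean 43.869151262936384 head -12.316078214793768 yz tilt deg 1.170716679819678 level spin 1.689439535357648
```

Emit:
{"fn": "arm_command", "kwargs": {"motion": [[87,0,-400,-100,0],[87,0,-400,-100,0],[87,0,-400,-100,0],[87,0,-400,-100,0],[87,0,-400,-100,0]]}}

```text
time: 12.28
position: [0.1793, 0.3586, 0.7645]
tool_rot: [2.838, -0.255, 1.135]
ft_force: [0.4, 0.1, 0.1]
grip_width: 0.998
grip_force: 0.0
```

```bash
python3 s.py
```

```text
12.2833 [ 0.2208 -0.301  -1.3812  0.9145  0.5092  2.0525 -2.6344] [0.1793 0.3586 0.7645] [[ 0.7128 -0.181   0.6777]
 [-0.1263 -0.9835 -0.1298]
 [ 0.6899  0.0069 -0.7238]]
lean 43.62829578858383 head -10.8462037857971 yz tilt deg 0.397023562103498 level spin 0.5754206359328015
```

Emit:
{"fn": "arm_command", "kwargs": {"motion": [[87,100,-300,-300,0],[87,100,-300,-300,0],[87,100,-300,-300,0],[87,100,-300,-300,0],[87,100,-300,-300,0]]}}

```text
time: 12.7
position: [0.1793, 0.3569, 0.7867]
tool_rot: [2.863, -0.239, 1.164]
ft_force: [-0.1, -0.3, 0.9]
grip_width: 0.998
grip_force: 0.0
```

```bash
python3 s.py
```

```text
12.7 [ 0.2416 -0.3004 -1.3809  0.8602  0.5046  2.0525 -2.5994] [0.1793 0.3569 0.7867] [[ 0.7061 -0.1584  0.6902]
 [-0.1269 -0.9872 -0.0967]
 [ 0.6966 -0.0193 -0.7172]]
lean 44.179100238090975 head -7.977335830098054 yz tilt deg -1.1041161385660312 level spin -1.584420871879231
```

Emit:
{"fn": "arm_command", "kwargs": {"motion": [[87,300,-300,-300,0],[87,300,-300,-300,0],[87,300,-300,-300,0],[87,300,-300,-300,0],[87,300,-300,-300,0]]}}

```text
time: 13.12
position: [0.2135, 0.3328, 0.8414]
tool_rot: [2.881, -0.224, 1.196]
ft_force: [0.7, -0.3, 0.0]
grip_width: 0.993
grip_force: 0.0
```

```bash
python3 s.py
```

```text
13.1167 [ 0.4382 -0.3002 -1.3808  0.7025  0.4363  2.0525 -2.4276] [0.2135 0.3328 0.8414] [[ 0.6971 -0.1373  0.7037]
 [-0.1264 -0.9897 -0.0678]
 [ 0.7057 -0.0417 -0.7073]]
lean 44.98624020378254 head -5.502266814325563 yz tilt deg -2.391172195937349 level spin -3.3834248278509915
```

Emit:
{"fn": "arm_command", "kwargs": {"motion": [[87,0,-400,-150,0],[87,0,-400,-150,0],[87,0,-400,-150,0],[87,0,-400,-150,0],[87,0,-400,-150,0]]}}

```text
time: 13.53
position: [0.1773, 0.3542, 0.8178]
tool_rot: [-2.889, 0.209, -1.201]
ft_force: [0.1, -0.9, 0.0]
grip_width: 1.0
grip_force: 0.0
```

```bash
python3 s.py
```

```text
13.5333 [ 0.2768 -0.3006 -1.3813  0.7791  0.4878  2.0526 -2.5476] [0.1773 0.3542 0.8178] [[ 0.6977 -0.1208  0.7061]
 [-0.1253 -0.9911 -0.0457]
 [ 0.7054 -0.0565 -0.7066]]
lean 45.04178481305881 head -3.706463170768227 yz tilt deg -3.241769094483617 level spin -4.583657826144072
```

Emit:
{"fn": "arm_command", "kwargs": {"motion": [[87,0,-300,-200,0],[87,0,-300,-200,0],[87,0,-300,-200,0],[87,0,-300,-200,0],[87,0,-300,-200,0]]}}

```text
time: 13.95
position: [0.1491, 0.3664, 0.8074]
tool_rot: [-2.861, 0.189, -1.2]
ft_force: [0.5, 0.4, -0.1]
grip_width: 0.999
grip_force: 0.0
```

```bash
python3 s.py .42 -.17 .25
```

```text
13.95 [ 0.1701 -0.3006 -1.3812  0.8161  0.5165  2.0525 -2.6248] [0.1491 0.3664 0.8074] [[ 0.6946 -0.0991  0.7125]
 [-0.1248 -0.992  -0.0164]
 [ 0.7084 -0.0776 -0.7015]]
lean 45.452651308775714 head -1.3153190857748556 yz tilt deg -4.448442197449615 level spin -6.248036494063729
shift [-139.7473  548.5387  592.776 ] 20.49096530350213
```

Emit:
{"fn": "arm_command", "kwargs": {"motion": [[87,-7,26,28,0],[87,-13,52,56,0],[87,-20,78,85,0],[87,-27,104,113,0],[87,-33,130,141,0]]}}

```text
time: 14.37
position: [0.1959, 0.3022, 0.76]
tool_rot: [-2.883, 0.176, -1.191]
ft_force: [-0.3, -1.1, 0.3]
grip_width: 1.0
grip_force: 0.0
```

Emit:
{"fn": "arm_command", "kwargs": {"motion": [[87,-7,26,28,0],[87,-13,52,56,0],[87,-20,78,85,0],[87,-27,104,113,0],[87,-33,130,141,0]]}}

```text
time: 14.78
position: [0.2688, 0.2668, 0.7314]
tool_rot: [2.899, -0.176, 1.16]
ft_force: [-0.1, 0.2, -0.1]
grip_width: 0.999
grip_force: 0.0
```

Emit:
{"fn": "arm_command", "kwargs": {"motion": [[87,-7,26,28,-1],[87,-13,52,56,-2],[87,-20,78,85,-3],[87,-27,104,113,-4],[87,-33,130,141,-5]]}}

```text
time: 15.2
position: [0.3022, 0.2789, 0.6668]
tool_rot: [2.83, -0.075, 1.123]
ft_force: [-2.2, 0.2, -0.8]
grip_width: 1.001
grip_force: 0.0
```

```bash
python3 s.py .447 -.207 .176
```

```text
15.2 [-1.1925 -0.2975 -0.1727  1.407   0.7511  1.8746 -2.6911] [0.3022 0.2789 0.6668] [[ 0.7275 -0.0809  0.6813]
 [-0.0104 -0.9942 -0.107 ]
 [ 0.686   0.0707 -0.7241]]
lean 43.60222927598083 head -8.925465990220225 yz tilt deg 4.056905726221231 level spin 5.888020833050785
shift [-226.3514  436.6066  506.0531] 17.64139234080517
```

Emit:
{"fn": "arm_command", "kwargs": {"motion": [[87,-4,-6,-4,-7],[87,-8,-12,-8,-14],[87,-12,-18,-12,-21],[87,-16,-24,-16,-28],[87,-20,-30,-20,-35]]}}

```text
time: 15.62
position: [0.2804, 0.3102, 0.6706]
tool_rot: [2.568, 0.743, 0.965]
ft_force: [0.4, 0.5, -0.4]
grip_width: 0.996
grip_force: 0.0
```

Emit:
{"fn": "arm_command", "kwargs": {"motion": [[87,0,0,0,-7],[87,0,0,0,-14],[87,0,0,0,-21],[87,0,0,0,-28],[87,0,0,0,-35]]}}

```text
time: 16.03
position: [0.2803, 0.3102, 0.6706]
tool_rot: [2.115, 1.409, 0.753]
ft_force: [-0.9, -0.2, -0.4]
grip_width: 1.0
grip_force: 0.0
```

Emit:
{"fn": "arm_command", "kwargs": {"motion": [[87,0,0,0,-7],[87,0,0,0,-14],[87,0,0,0,-21],[87,0,0,0,-28],[87,0,0,0,-35]]}}

```text
time: 16.45
position: [0.2803, 0.3102, 0.6706]
tool_rot: [1.537, 1.909, 0.5]
ft_force: [0.7, 0.5, 0.8]
grip_width: 1.001
grip_force: 0.0
```

```bash
python3 s.py .2 .36 .76
```

```text
16.45 [-1.4628 -0.2484 -0.0468  1.3623  0.8105  1.9499 -0.9477] [0.2803 0.3102 0.6706] [[-0.1215  0.7257  0.6772]
 [ 0.9644  0.2477 -0.0924]
 [-0.2348  0.6419 -0.73  ]]
lean 43.11527387253266 head -7.771847775325506 yz tilt deg 39.93113200691439 level spin 110.0938668312719
shift [  36.842    11.4041 -124.2497] 3.252439369375209
```

Emit:
{"fn": "arm_command", "kwargs": {"motion": [[87,7,2,-20,-7],[87,14,4,-40,-14],[87,21,6,-60,-21],[87,28,8,-80,-28],[87,36,10,-100,-35]]}}

```text
time: 16.87
position: [0.2301, 0.3413, 0.726]
tool_rot: [1.082, 2.151, 0.318]
ft_force: [-0.1, -0.8, 0.4]
grip_width: 0.997
grip_force: 0.0
```

Emit:
{"fn": "arm_command", "kwargs": {"motion": [[87,0,0,-10,-7],[87,0,0,-20,-14],[87,0,0,-30,-21],[87,0,0,-40,-28],[87,0,0,-50,-35]]}}

```text
time: 17.28
position: [0.2038, 0.3399, 0.757]
tool_rot: [0.722, 2.28, 0.172]
ft_force: [-0.1, -1.9, 0.1]
grip_width: 1.002
grip_force: 0.0
```

```bash
python3 s.py .2 .36 .76
```

```text
17.2833 [-0.3109 -0.1805 -1.0836  1.0141  0.686   2.0524 -0.0567] [0.2038 0.3399 0.757 ] [[-0.5786  0.4486  0.6812]
 [ 0.5455  0.8337 -0.0858]
 [-0.6064  0.322  -0.7271]]
lean 43.35873939005977 head -7.175175412435734 yz tilt deg 18.78128792251066 level spin 152.03456922278912
shift [11.3297 15.9988 -6.4535] 0.5159779968650785
```

Emit:
{"fn": "arm_command", "kwargs": {"motion": [[87,0,300,-220,-7],[87,0,300,-220,-14],[87,0,300,-220,-21],[87,0,300,-220,-28],[87,0,300,-220,-28]]}}

```text
time: 17.7
position: [0.1903, 0.3529, 0.8125]
tool_rot: [0.28, 2.369, 0.034]
ft_force: [0.1, -0.1, 2.6]
grip_width: 1.001
grip_force: 0.0
```

```bash
python3 s.py
```

```text
17.7 [ 0.3412 -0.3018 -1.3824  0.772   0.4397  2.0528  0.5341] [0.1903 0.3529 0.8125] [[-0.7036  0.1914  0.6843]
 [ 0.2108  0.9759 -0.0562]
 [-0.6786  0.1047 -0.727 ]]
lean 43.36354860716328 head -4.693416293321568 yz tilt deg 6.0098098867476875 level spin 171.22914573590523
```

Emit:
{"fn": "arm_command", "kwargs": {"motion": [[87,0,300,-250,0],[87,0,300,-250,0],[87,0,300,-250,0],[87,0,300,-250,0],[87,0,300,-250,0]]}}

```text
time: 18.12
position: [0.1635, 0.364, 0.8097]
tool_rot: [0.259, 2.36, 0.076]
ft_force: [-0.6, 0.0, -1.1]
grip_width: 0.998
grip_force: 0.0
```

```bash
python3 s.py
```

```text
18.1167 [ 0.2432 -0.3011 -1.3817  0.7907  0.4691  2.0526  0.4719] [0.1635 0.364  0.8097] [[-0.6998  0.1643  0.6952]
 [ 0.209   0.9777 -0.0207]
 [-0.6831  0.1308 -0.7186]]
lean 44.06412353085062 head -1.707576028329615 yz tilt deg 7.515620569730026 level spin 169.1597632986056
```

Emit:
{"fn": "arm_command", "kwargs": {"motion": [[87,0,300,-250,0],[87,0,300,-250,0],[87,0,300,-250,0],[87,0,300,-250,0],[87,0,300,-250,0]]}}

```text
time: 18.53
position: [0.1438, 0.3703, 0.8118]
tool_rot: [0.245, 2.351, 0.117]
ft_force: [0.1, -0.4, -0.3]
grip_width: 0.998
grip_force: 0.0
```

```bash
python3 s.py .40 -.12 .32
```

```text
18.5333 [ 0.1794 -0.3008 -1.3813  0.7932  0.487   2.0526  0.4324] [0.1438 0.3703 0.8118] [[-0.6964  0.1414  0.7035]
 [ 0.2105  0.9775  0.0119]
 [-0.686   0.1564 -0.7105]]
lean 44.720320161975444 head 0.9705400213076467 yz tilt deg 8.99937230566547 level spin 167.15559264410322
shift [  55.7276 -519.9356  523.8212] 18.50383864406788
```

Emit:
{"fn": "arm_command", "kwargs": {"motion": [[87,3,-28,28,0],[87,6,-56,56,0],[87,9,-84,84,0],[87,12,-112,112,0],[87,15,-140,140,0]]}}

```text
time: 18.95
position: [0.1627, 0.315, 0.7691]
tool_rot: [0.254, 2.346, 0.12]
ft_force: [-0.9, -0.5, 0.0]
grip_width: 1.0
grip_force: 0.0
```

```bash
python3 s.py .40 -.12 .32
```

```text
18.95 [-0.575  -0.296  -0.8229  1.0815  0.6166  2.0073  0.3023] [0.1627 0.315  0.7691] [[-0.692   0.1469  0.7068]
 [ 0.2182  0.9758  0.0109]
 [-0.6881  0.1617 -0.7073]]
lean 44.9827913667207 head 0.8806444088442007 yz tilt deg 9.307795852608072 level spin 166.77351183349623
shift [  49.8753 -462.2579  480.6435] 16.718031120139536
```

Emit:
{"fn": "arm_command", "kwargs": {"motion": [[87,3,-28,28,-2],[87,6,-56,56,-5],[87,9,-84,84,-7],[87,12,-112,112,-10],[87,15,-140,140,-13]]}}

```text
time: 19.37
position: [0.194, 0.2849, 0.7307]
tool_rot: [0.022, 2.362, 0.007]
ft_force: [-0.0, -1.0, 0.6]
grip_width: 0.999
grip_force: 0.0
```

```bash
python3 s.py .40 -.12 .32
```

```text
19.3667 [-1.3258 -0.3015 -0.3089  1.2655  0.7977  2.0515  0.358 ] [0.194  0.2849 0.7307] [[-0.7113  0.0137  0.7027]
 [ 0.0178  0.9998 -0.0015]
 [-0.7027  0.0115 -0.7114]]
lean 44.64768958257284 head -0.11890266580402933 yz tilt deg 0.6580831477813104 level spin 179.06353293092255
shift [ 134.833  -406.7121  437.5949] 15.311023513303235
```

Emit:
{"fn": "arm_command", "kwargs": {"motion": [[87,9,-26,28,0],[87,18,-53,57,0],[87,27,-80,86,0],[87,35,-106,114,0],[87,44,-133,143,0]]}}

```text
time: 19.78
position: [0.1933, 0.3063, 0.6776]
tool_rot: [-0.02, 2.361, -0.047]
ft_force: [-3.6, 2.0, -1.0]
grip_width: 1.001
grip_force: 0.0
```

```bash
python3 s.py .40 -.12 .32
```

```text
19.7833 [-1.3966 -0.2991 -0.2735  1.3891  0.7855  2.0109  0.2933] [0.1933 0.3063 0.6776] [[-0.7105 -0.0001  0.7037]
 [-0.0282  0.9992 -0.0284]
 [-0.7031 -0.0401 -0.7099]]
lean 44.77208706109732 head -2.3108198509595215 yz tilt deg -2.2954368360978776 level spin -176.73988461450725
shift [ 116.6134 -411.6831  411.4117] 14.839584783302604
```

Emit:
{"fn": "arm_command", "kwargs": {"motion": [[87,-28,0,28,0],[87,-56,0,56,0],[87,-84,0,84,0],[87,-112,0,112,0],[87,-140,0,140,0]]}}

```text
time: 20.2
position: [0.4043, 0.2917, 0.6809]
tool_rot: [0.024, 2.358, -0.056]
ft_force: [0.2, 1.0, -0.1]
grip_width: 0.997
grip_force: 0.0
```

```bash
python3 s.py .40 -.12 .32
```

```text
20.2 [-1.322  -0.2552  0.0945  1.3599  0.7804  1.7112  0.5699] [0.4043 0.2917 0.6809] [[-0.7089  0.0339  0.7045]
 [ 0.0006  0.9989 -0.0474]
 [-0.7053 -0.0332 -0.7081]]
lean 44.91875416814036 head -3.850941126172866 yz tilt deg -1.9015524658372467 level spin -177.3064796225974
shift [ 257.3859 -399.4076  272.0465] 13.688115254693912
```

Emit:
{"fn": "arm_command", "kwargs": {"motion": [[87,18,-28,19,0],[87,36,-57,38,0],[87,55,-85,58,0],[87,73,-114,77,0],[87,92,-142,97,0]]}}

```text
time: 20.62
position: [0.4215, 0.2697, 0.6239]
tool_rot: [0.014, 2.379, -0.085]
ft_force: [-1.6, 1.1, 0.4]
grip_width: 1.003
grip_force: 0.0
```

Emit:
{"fn": "arm_command", "kwargs": {"motion": [[87,18,-28,19,0],[87,36,-57,38,0],[87,55,-85,58,0],[87,73,-114,77,0],[87,92,-142,97,0]]}}

```text
time: 21.03
position: [0.4484, 0.2594, 0.5361]
tool_rot: [-0.007, 2.401, -0.151]
ft_force: [0.0, -1.2, 1.2]
grip_width: 0.999
grip_force: 0.0
```

```bash
python3 s.py .43 -.207 .193
```

```text
21.0333 [-0.7677 -0.3002 -0.1852  1.671   0.6086  1.4188  0.6362] [0.4484 0.2594 0.5361] [[-0.7412  0.037   0.6703]
 [-0.0474  0.9931 -0.1072]
 [-0.6697 -0.1112 -0.7343]]
lean 42.75241987455 head -9.089482467534653 yz tilt deg -6.386662612796552 level spin -170.56862241501415
shift [ 265.428  -425.6732  289.6194] 14.481218404255007
```

Emit:
{"fn": "arm_command", "kwargs": {"motion": [[87,-15,-30,12,0],[87,-25,-68,20,0],[87,-28,-106,25,0],[87,-30,-146,30,0],[87,-32,-186,32,0]]}}

```text
time: 21.45
position: [0.5205, 0.1855, 0.5121]
tool_rot: [-0.019, 2.422, -0.207]
ft_force: [0.8, -0.2, -0.1]
grip_width: 1.003
grip_force: 0.0
```

Emit:
{"fn": "arm_command", "kwargs": {"motion": [[87,0,-40,2,0],[87,0,-80,5,0],[87,0,-120,7,0],[87,0,-160,9,0],[87,0,-200,10,0]]}}

```text
time: 21.87
position: [0.5744, 0.0692, 0.486]
tool_rot: [-0.022, 2.457, -0.233]
ft_force: [0.9, -0.0, 0.3]
grip_width: 1.001
grip_force: 0.0
```

```bash
python3 s.py .36 -.3 .5
```

```text
21.8667 [ 0.0879 -0.2997 -0.3698  1.7334  0.2699  1.0928  1.2379] [0.5744 0.0692 0.486 ] [[-0.7817  0.0428  0.6222]
 [-0.075   0.9839 -0.1619]
 [-0.6191 -0.1733 -0.7659]]
lean 40.00906813380451 head -14.589690625766988 yz tilt deg -9.977219241856625 level spin -164.3661620394526
shift [ 186.6384 -374.8902  -84.293 ] 10.679473267760269
```

Emit:
{"fn": "arm_command", "kwargs": {"motion": [[87,28,-20,18,0],[87,56,-40,37,0],[87,85,-60,55,0],[87,113,-81,74,0],[87,141,-101,92,0]]}}

```text
time: 22.28
position: [0.5729, -0.0193, 0.304]
tool_rot: [-0.029, 2.51, -0.258]
ft_force: [0.7, -0.0, -0.6]
grip_width: 1.003
grip_force: 0.0
```

```bash
python3 s.py .447 -.195 .176
```

```text
22.2833 [ 0.3914 -0.2997 -0.4724  2.0608  0.1545  0.749   1.4084] [ 0.5729 -0.0193  0.304 ] [[-0.8144  0.0384  0.579 ]
 [-0.0801  0.9808 -0.1777]
 [-0.5747 -0.1911 -0.7957]]
lean 37.27397221004433 head -17.060291433354134 yz tilt deg -11.016513400190021 level spin -161.60734464346132
shift [ 190.2307 -152.6919   60.1783] 6.281119670668853
```

Emit:
{"fn": "arm_command", "kwargs": {"motion": [[87,25,-29,15,4],[87,50,-58,31,8],[87,75,-88,46,12],[87,99,-117,62,16],[87,123,-146,77,18]]}}

```text
time: 22.7
position: [0.5199, -0.1705, 0.2107]
tool_rot: [0.365, 2.467, -0.126]
ft_force: [0.9, 0.4, -0.5]
grip_width: 1.006
grip_force: 0.0
```

```bash
python3 s.py .512 -.19 .13
```

```text
22.7 [ 0.398  -0.3001 -0.1263  2.2782 -0.0359  0.5095  1.567 ] [ 0.5199 -0.1705  0.2107] [[-0.7609  0.2904  0.5802]
 [ 0.2297  0.9569 -0.1778]
 [-0.6069 -0.002  -0.7948]]
lean 37.36238707705031 head -17.033899480512112 yz tilt deg -0.11521841678413625 level spin -179.81013800351803
shift [ 50.4943 -20.7481  63.053 ] 2.085041384807409
```

Emit:
{"fn": "arm_command", "kwargs": {"motion": [[87,17,-7,21,0],[87,34,-14,42,0],[87,50,-21,63,0],[87,50,-21,63,0]]}}

```text
time: 23.03
position: [0.5074, -0.191, 0.1246]
tool_rot: [0.371, 2.479, -0.127]
ft_force: [-2.6, 0.3, -0.6]
grip_width: 0.999
grip_force: 0.0
```

```bash
python3 s.py .556 -.21 .060; python3 - <<'E'
from h import *
shot('wrist','w2'); a=cv2.imread('pics/w2.png'); cv2.imwrite('pics/w2b.png',cv2.resize(a,(640,480),interpolation=3))
E
```

```text
23.0333 [ 0.3828 -0.1828 -0.0618  2.3789 -0.0684  0.3058  1.65  ] [ 0.5074 -0.191   0.1246] [[-0.7672  0.2941  0.57  ]
 [ 0.2342  0.9558 -0.178 ]
 [-0.5971 -0.003  -0.8021]]
lean 36.66457146095275 head -17.340462166195486 yz tilt deg -0.17461995868141528 level spin -179.7075667556931
shift [-3.1394 -3.6341 82.8856] 2.0756140262722313
```

View pics/w2b.png

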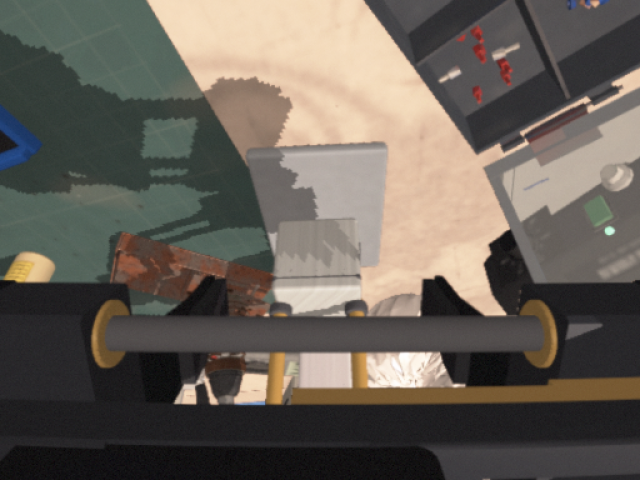

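Wrist view: the weight's block is at about (317,275), between the open fingers at (205,320) and (440,320). The bail legs at (277,340) and (357,340) are nearly centred. Going in to grip.

Emit:
{"fn": "arm_command", "kwargs": {"motion": [[87,-2,-2,38,0],[87,-3,-4,76,0],[87,-3,-4,83,0],[46,-3,-4,83,0],[44,-3,-4,83,0]], "newtons": 25}}

```text
time: 23.5
position: [0.5626, -0.21, 0.0692]
tool_rot: [0.365, 2.466, -0.129]
ft_force: [-0.6, 0.7, -0.3]
grip_width: 0.92
grip_force: 0.0
```

Emit:
{"fn": "arm_command", "kwargs": {"motion": [[44,0,0,0,0],[44,0,0,0,0],[44,0,0,0,0]], "newtons": 25}}

```text
time: 23.75
position: [0.5625, -0.2105, 0.0706]
tool_rot: [0.365, 2.463, -0.13]
ft_force: [0.9, 0.1, 0.0]
grip_width: 0.707
grip_force: 0.0
```

```bash
python3 s.py .556 -.21 .060; python3 - <<'E'
from h import *
for v in([.9732*.02,-.23*.02,0],[.9732*.02,-.23*.02,.003],[0,0,.03]): print(R.from_rotvec(get_state()['tool_rot']).inv().apply(v)*1e3)
E
```

```text
23.75 [ 0.3764  0.0517 -0.0559  2.3108 -0.0786  0.1233  1.6727] [ 0.5625 -0.2105  0.0706] [[-0.7586  0.2914  0.5828]
 [ 0.2285  0.9566 -0.1809]
 [-0.6102 -0.0041 -0.7922]]
lean 37.606910750532364 head -17.242991379981124 yz tilt deg -0.23273675619159637 level spin -179.61861307092158
shift [11.5106 -1.3465  4.4822] 0.31064250355762185
[-15.81571429   1.27110509  12.17599152]
[-17.64639589   1.25891906   9.79934338]
[-18.30681607  -0.12186035 -23.76648134]
```

Emit:
{"fn": "arm_command", "kwargs": {"motion": [[44,0,0,0,0],[44,0,0,0,0],[44,0,0,0,0],[44,0,0,0,0]], "newtons": 25}}

```text
time: 24.08
position: [0.5627, -0.2106, 0.0693]
tool_rot: [0.365, 2.464, -0.13]
ft_force: [0.3, 1.5, 3.7]
grip_width: 0.563
grip_force: 24.7
```

```bash
python3 s.py .5764 -.2145 .0718
```

```text
24.0833 [ 0.3763  0.0549 -0.0559  2.3102 -0.0786  0.1219  1.6729] [ 0.5627 -0.2106  0.0693] [[-0.7593  0.2913  0.5819]
 [ 0.2287  0.9566 -0.1806]
 [-0.6093 -0.004  -0.793 ]]
lean 37.537561916121426 head -17.238953642961036 yz tilt deg -0.23123620833932315 level spin -179.62047541567856
shift [-12.8255   0.2587   6.6847] 0.36163237885780325
```

Emit:
{"fn": "arm_command", "kwargs": {"motion": [[44,-6,0,3,0],[44,-12,1,6,0],[44,-17,1,9,0],[44,-17.5,1,9.5,0],[44,-17.5,1,9.5,0]]}}

```text
time: 24.5
position: [0.581, -0.215, 0.0703]
tool_rot: [0.366, 2.468, -0.129]
ft_force: [-0.8, -0.0, -2.0]
grip_width: 0.56
grip_force: 24.9
```

```bash
python3 s.py; python3 - <<'E'
from h import *
shot('wrist','w3');shot('side','s3'); b=cv2.imread('pics/s3.png')[140:240,205:305];a=cv2.imread('pics/w3.png')[150:330]
cv2.imwrite('pics/c3.png',np.hstack([cv2.resize(b,(480,480),interpolation=3)]))
E
```

```text
24.5 [ 0.3585  0.0901 -0.042   2.2663 -0.0505  0.1343  1.6421] [ 0.581  -0.215   0.0703] [[-0.7615  0.2913  0.5789]
 [ 0.2295  0.9566 -0.1794]
 [-0.6061 -0.0037 -0.7954]]
lean 37.308600617633 head -17.217999234792565 yz tilt deg -0.21419460285330233 level spin -179.6466050072235
```

View pics/c3.png

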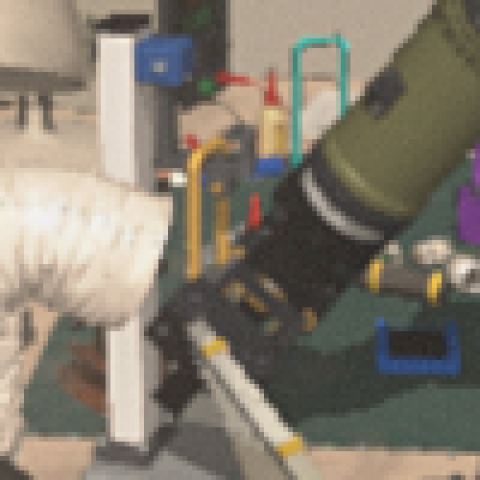

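Side crop: the bar (200,145) has pushed the red keeper (192,140) towards the post and is clear of the lip behind the tip (245,130). The gripper is well below the hook. Lifting while watching the force.

Emit:
{"fn": "arm_command", "kwargs": {"motion": [[44,-2,0,-6,0],[44,-5,0,-11.5,0],[44,-8,0,-18,0],[44,-11,0,-24.5,0],[44,-11,0,-24.5,0]]}}

```text
time: 25.02
position: [0.5764, -0.2138, 0.1003]
tool_rot: [0.365, 2.462, -0.13]
ft_force: [1.1, -1.5, -2.7]
grip_width: 0.556
grip_force: 24.9
```

```bash
python3 s.py; python3 - <<'E'
from h import *
shot('side','s4'); b=cv2.imread('pics/s4.png')[140:240,205:305]
cv2.imwrite('pics/c4.png',cv2.resize(b,(480,480),interpolation=3))
E
```

```text
25.0167 [ 0.3585  0.0226 -0.041   2.2622 -0.0468  0.1998  1.6369] [ 0.5764 -0.2138  0.1003] [[-0.758   0.2916  0.5834]
 [ 0.2285  0.9565 -0.1812]
 [-0.6109 -0.0041 -0.7917]]
lean 37.65718944673598 head -17.25537256455172 yz tilt deg -0.23347722719769745 level spin -179.61783487157933
```

View pics/c4.png

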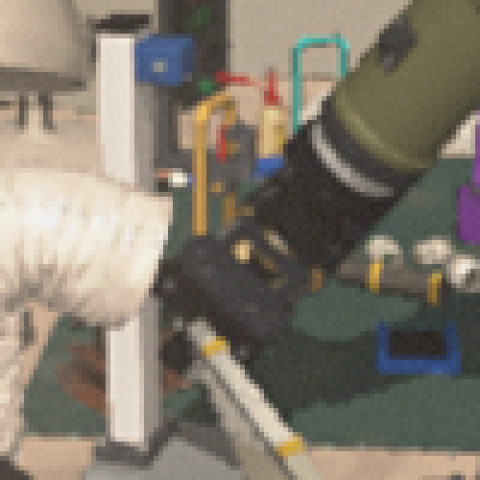

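Side crop: the bar (213,100) is now above the hook tip (240,128), and the keeper (222,140) is upright and shut. Moving back over the tip, then across to the block.

Emit:
{"fn": "arm_command", "kwargs": {"motion": [[44,15,-1,-14,0],[44,34,-3,-27,0],[44,50,-4,-40,0]]}}

```text
time: 25.32
position: [0.5115, -0.1981, 0.0982]
tool_rot: [0.366, 2.468, -0.129]
ft_force: [-0.5, 0.3, -3.8]
grip_width: 0.554
grip_force: 24.9
```

```bash
python3 s.py .444 -.399 .095
```

```text
25.3167 [ 0.3666 -0.1199 -0.0309  2.3987 -0.1153  0.2128  1.7154] [ 0.5115 -0.1981  0.0982] [[-0.7613  0.2914  0.5792]
 [ 0.2296  0.9566 -0.1795]
 [-0.6064 -0.0037 -0.7952]]
lean 37.327678261920695 head -17.223272286038664 yz tilt deg -0.21356791095273245 level spin -179.64779285884305
shift [   7.2216 -211.8203   -0.5129] 5.298598626965523
```

Emit:
{"fn": "arm_command", "kwargs": {"motion": [[44,1,-38,0,0],[44,2,-78,0,-2],[44,4,-118,0,-4],[44,6,-158,0,-6],[44,7,-198,0,-8]]}}

```text
time: 25.73
position: [0.4777, -0.3033, 0.0973]
tool_rot: [0.244, 2.486, -0.175]
ft_force: [0.4, -0.2, -2.6]
grip_width: 0.559
grip_force: 24.9
```

```bash
python3 - <<'E'
from h import *
shot('side','s5'); shot('wrist','w5'); b=cv2.imread('pics/s5.png')[140:240,230:330];a=cv2.imread('pics/w5.png')
cv2.imwrite('pics/c5.png',np.hstack([cv2.resize(b,(360,360),interpolation=3),cv2.resize(a,(430,360),interpolation=3)]))
E
python3 s.py .444 -.399 .095
```

```text
25.8333 [ 0.0581 -0.0896  0.5833  2.3589 -0.5941  0.2816  2.547 ] [ 0.477  -0.3065  0.0978] [[-0.7844  0.2243  0.5783]
 [ 0.14    0.9723 -0.1873]
 [-0.6043 -0.066  -0.794 ]]
lean 37.43447748932726 head -17.946565777735465 yz tilt deg -3.782541406799068 level spin -173.76946508729344
shift [ 14.6197 -97.1261   0.423 ] 2.4555286925256286
```

View pics/c5.png

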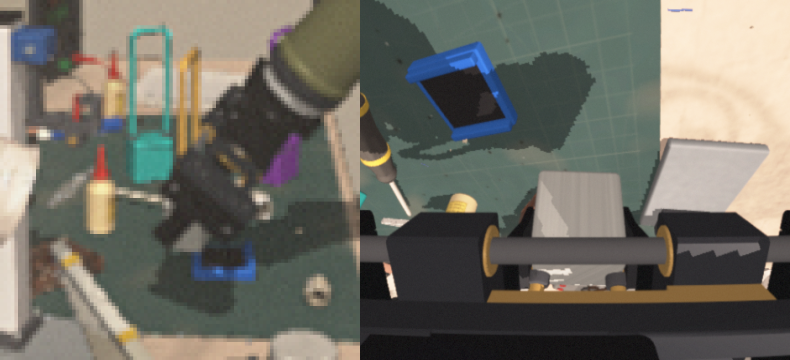

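Emit:
{"fn": "arm_command", "kwargs": {"motion": [[44,4,-24,0,0],[44,8,-48,0,0],[44,11,-72,0,0],[44,15,-97,0,0],[44,15,-97,0,0]]}}

```text
time: 26.25
position: [0.4449, -0.3791, 0.1097]
tool_rot: [0.237, 2.49, -0.186]
ft_force: [1.1, -0.1, -1.3]
grip_width: 0.56
grip_force: 24.9
```

```bash
python3 s.py .444 -.399 .095
```

```text
26.25 [-0.4155 -0.142   1.2421  2.2946 -0.5304  0.3723  2.6891] [ 0.4449 -0.3791  0.1097] [[-0.79    0.2135  0.5747]
 [ 0.126   0.9739 -0.1886]
 [-0.6    -0.0767 -0.7963]]
lean 37.21780427986415 head -18.173373200430717 yz tilt deg -4.396367700464095 level spin -172.71898322466564
shift [  7.0021 -18.4765  15.005 ] 0.6202634494980579
```

Emit:
{"fn": "arm_command", "kwargs": {"motion": [[44,-27,10,3,0],[44,-54,20,5,0],[44,-81,32,7,0]]}}

```text
time: 26.5
position: [0.5178, -0.3601, 0.1489]
tool_rot: [0.249, 2.492, -0.182]
ft_force: [0.3, -0.3, -3.1]
grip_width: 0.555
grip_force: 24.9
```

```bash
python3 s.py .444 -.399 .095
```

```text
26.5 [-0.3859 -0.0505  1.0746  2.1822 -0.4673  0.4159  2.4487] [ 0.5178 -0.3601  0.1489] [[-0.7901  0.2205  0.572 ]
 [ 0.135   0.9728 -0.1885]
 [-0.598  -0.0718 -0.7983]]
lean 37.03258787276867 head -18.24199401326873 yz tilt deg -4.114820389885383 level spin -173.1574227842377
shift [ 85.2497 -50.2628   8.1422] 2.482458339778345
```

Emit:
{"fn": "arm_command", "kwargs": {"motion": [[44,2,-33,2,0],[44,3,-66,4,0],[44,3,-84,5,0]]}}

```text
time: 26.75
position: [0.5074, -0.4004, 0.1495]
tool_rot: [0.244, 2.502, -0.204]
ft_force: [-0.5, 0.8, -3.7]
grip_width: 0.555
grip_force: 24.9
```

```bash
python3 s.py .444 -.399 .095
```

```text
26.75 [-0.0288  0.0348  0.8092  2.1313 -0.6407  0.4723  2.6499] [ 0.5074 -0.4004  0.1495] [[-0.7971  0.221   0.5619]
 [ 0.1269  0.9712 -0.2018]
 [-0.5903 -0.0896 -0.8022]]
lean 36.66218951862506 head -19.756466930593188 yz tilt deg -5.138130399095865 level spin -171.37377643424753
shift [82.9489 -7.7775  7.8132] 2.0919575781998794
```

Emit:
{"fn": "arm_command", "kwargs": {"motion": [[44,1,-15,0,0],[44,1,-25,0,0],[44,2,-30,1,0]]}}

```text
time: 27.0
position: [0.5016, -0.421, 0.15]
tool_rot: [0.242, 2.505, -0.205]
ft_force: [-0.1, -0.1, -3.4]
grip_width: 0.558
grip_force: 24.9
```

```bash
python3 s.py .444 -.399 .095
```

```text
27.0 [ 0.4259  0.063   0.3858  2.0931 -0.6515  0.4906  2.6858] [ 0.5016 -0.421   0.15  ] [[-0.799   0.2198  0.5598]
 [ 0.1257  0.9713 -0.2019]
 [-0.5881 -0.091  -0.8037]]
lean 36.51766478344438 head -19.836341009950306 yz tilt deg -5.218355529108591 level spin -171.20835471242972
shift [81.1103 13.7093  7.5024] 2.0650535659834004
```

Emit:
{"fn": "arm_command", "kwargs": {"motion": [[44,27,5,2,0],[44,54,9,5,0],[44,81,14,8,0],[44,81,14,8,0]]}}

```text
time: 27.33
position: [0.4772, -0.4148, 0.1181]
tool_rot: [0.245, 2.528, -0.201]
ft_force: [0.3, 0.4, -3.5]
grip_width: 0.561
grip_force: 24.9
```

```bash
python3 s.py .444 -.399 .07; python3 - <<'E'
from h import *
shot('wrist','w6'); shot('side','s6');b=cv2.imread('pics/s6.png')[150:230,250:330];a=cv2.imread('pics/w6.png')
cv2.imwrite('pics/c6.png',np.hstack([cv2.resize(b,(360,420),interpolation=3),cv2.resize(a,(440,420),interpolation=3)]))
E
```

```text
27.3333 [ 1.0261  0.0857 -0.2121  2.1289 -0.6072  0.4409  2.6874] [ 0.4772 -0.4148  0.1181] [[-0.8121  0.2188  0.5409]
 [ 0.1304  0.9717 -0.1972]
 [-0.5687 -0.0896 -0.8176]]
lean 35.14990316579089 head -20.027628718775464 yz tilt deg -5.140317021046396 level spin -171.0470447853863
shift [56.3554 12.4352 18.2264] 1.5130199338143095
```

View pics/c6.png

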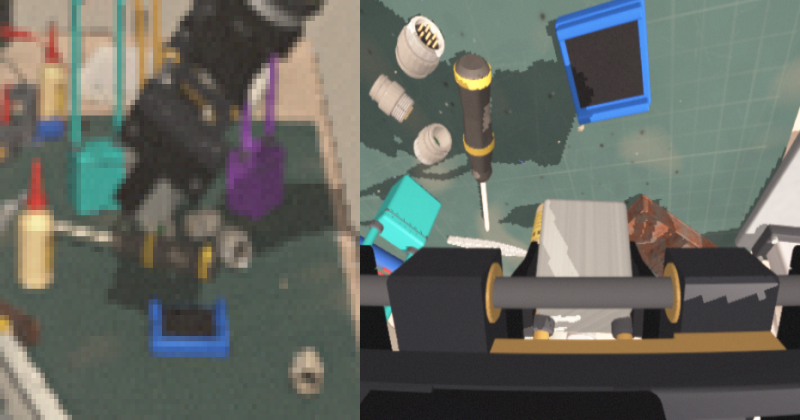

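Side crop: the weight is held above and behind the blue block (190,325). Wrist view: the weight is square in the fingers at (585,240) and the block is at (605,60). Next: weight position relative to the tool from depth.

```bash
python3 - <<'E'
from h import *
np.set_printoptions(precision=4,suppress=True)
p,im=cloud('w6'); s=get_state(); M=R.from_rotvec(s['tool_rot']).as_matrix()
sx=512/440; sy=384/420
def px(x,y): return int((x-360)*sx),int(y*sy)
for n,(x,y) in dict(tl=(545,207),tr=(622,207),ml=(542,255),mr=(628,255),c=(585,235)).items():
    u,v=px(x,y); P=w('w6',u,v); print(n,P,(M.T@(P-s['position']))*1e3)
q=p[188*1:240, 200:320].reshape(-1,3)
t=(p.reshape(-1,3)-s['position'])@M*1e3
k=(abs(t[:,1])<30)&(abs(t[:,0])<60)&(t[:,2]>-60)&(t[:,2]<45); print(k.sum(),np.nanpercentile(t[k],[1,50,99],axis=0))
# fit planes
Q=p.reshape(-1,3)[k]; print(np.nanpercentile(Q,[1,50,99],axis=0))
u,v=px(605,70); print('seat',w('w6',u,v))
E
```

```text
tl [ 0.4437 -0.4303  0.1044] [ 29.109  -19.9389  -3.9325]
tr [ 0.4542 -0.3892  0.0996] [28.9139 22.7948 -2.4056]
ml [ 0.4455 -0.4283  0.128 ] [ 14.531  -19.6241 -22.6789]
mr [ 0.456  -0.3863  0.1235] [ 14.2709  23.8845 -21.5522]
c [ 0.4497 -0.408   0.1162] [ 20.4974   2.0294 -14.7276]
11620 [[-21.8114 -28.556  -55.1063]
 [ 12.5991  -0.286  -22.1124]
 [ 30.9231  29.0259   0.7863]]
[[ 0.4327 -0.4411  0.0984]
 [ 0.4525 -0.4106  0.1274]
 [ 0.4813 -0.3822  0.1609]]
seat [ 0.4349 -0.3985  0.0126]
```

Emit:
{"fn": "arm_command", "kwargs": {"motion": [[44,19,4,6,0],[44,38,8,12,0],[44,56,12,18,0],[44,56,12,18,0]]}}

```text
time: 27.77
position: [0.4492, -0.4029, 0.075]
tool_rot: [0.245, 2.538, -0.2]
ft_force: [-0.8, 0.4, -5.3]
grip_width: 0.557
grip_force: 24.9
```

```bash
python3 s.py .444 -.399 .05
```

```text
27.7667 [ 1.6156  0.1623 -0.7978  2.1947 -0.5138  0.3362  2.679 ] [ 0.4492 -0.4029  0.075 ] [[-0.8175  0.2176  0.5333]
 [ 0.1314  0.972  -0.195 ]
 [-0.5608 -0.0893 -0.8231]]
lean 34.59871581103842 head -20.085453351926322 yz tilt deg -5.123912940681482 level spin -170.95069852265084
shift [18.8095  4.8552 17.0101] 0.6455198008901772
```

Emit:
{"fn": "arm_command", "kwargs": {"motion": [[44,9,2,10,0],[44,17,3,20,0],[44,25,5,29,0],[44,25.5,5,29,0]]}}

```text
time: 28.1
position: [0.4448, -0.4026, 0.0364]
tool_rot: [0.25, 2.536, -0.202]
ft_force: [2.3, -1.5, -1.5]
grip_width: 0.552
grip_force: 24.9
```

```bash
python3 s.py .445 -.4005 .032; python3 -c "
from h import *
print(get_state()['ft_force'])"
```

```text
28.1 [ 1.6294  0.2562 -0.8184  2.2229 -0.4634  0.2308  2.6776] [ 0.4448 -0.4026  0.0364] [[-0.8163  0.2217  0.5334]
 [ 0.1344  0.971  -0.1979]
 [-0.5618 -0.0899 -0.8224]]
lean 34.67926262900165 head -20.356666040925507 yz tilt deg -5.155574127558879 level spin -170.913126399068
shift [2.5722 2.4745 3.3444] 0.12228062938806265
[ 2.28799639 -1.53607886 -1.4631543 ]
```

Emit:
{"fn": "arm_command", "kwargs": {"motion": [[44,2,1,2,0],[44,3,2,4,0],[44,3,2,5,0]], "newtons": 6}}

```text
time: 28.35
position: [0.446, -0.4042, 0.0339]
tool_rot: [0.25, 2.534, -0.21]
ft_force: [-23.9, 6.3, 36.6]
grip_width: 0.589
grip_force: 22.2
```

Emit:
{"fn": "arm_command", "kwargs": {"motion": [[52,0,0,0,0],[56,0,0,0,0],[58,0,0,0,0]], "newtons": 6}}

```text
time: 28.6
position: [0.4453, -0.406, 0.0344]
tool_rot: [0.251, 2.534, -0.214]
ft_force: [-15.7, -1.3, 21.3]
grip_width: 0.644
grip_force: 13.1
```

```bash
python3 s.py; python3 - <<'E'
from h import *
shot('wrist','w7'); shot('side','s7');b=cv2.imread('pics/s7.png')[150:230,250:330];a=cv2.imread('pics/w7.png')
cv2.imwrite('pics/c7.png',np.hstack([cv2.resize(b,(360,420),interpolation=3),cv2.resize(a,(440,420),interpolation=3)]))
E
```

```text
28.6 [ 1.6216  0.2634 -0.8115  2.2231 -0.4563  0.2146  2.6747] [ 0.4453 -0.406   0.0344] [[-0.815   0.2252  0.5338]
 [ 0.1325  0.9694 -0.2066]
 [-0.564  -0.0977 -0.82  ]]
lean 34.91926360640136 head -21.159221309587583 yz tilt deg -5.603896446187418 level spin -170.17775524028482
```

View pics/c7.png

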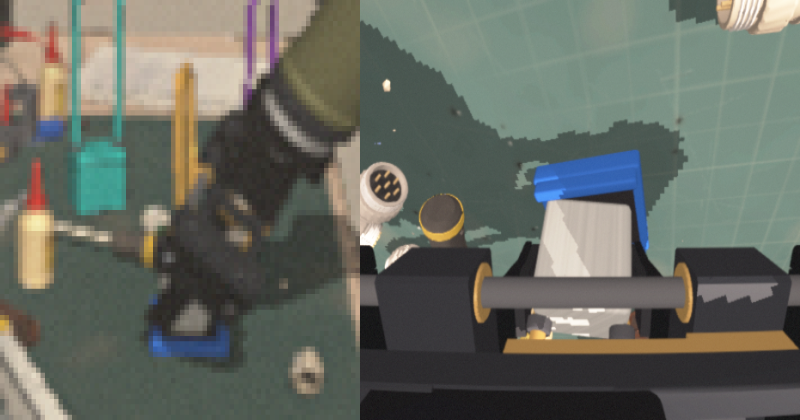

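Emit:
{"fn": "arm_command", "kwargs": {"motion": [[58,-2,0,-3,0],[60,-3,0,-5,0],[62,-3,0,-5,0],[64,-3,0,-5,0]], "newtons": 6}}

```text
time: 29.03
position: [0.445, -0.3996, 0.0368]
tool_rot: [0.247, 2.538, -0.202]
ft_force: [-1.5, -1.5, 1.7]
grip_width: 0.716
grip_force: 1.0
```

```bash
python3 s.py; python3 - <<'E'
from h import *
np.set_printoptions(precision=4,suppress=True)
s=get_state();print(s['ft_force'],s['grip_width']*87,s['grip_force'])
shot('wrist','w8'); p,im=cloud('w8'); 
q=p[185:330,160:340].reshape(-1,3); s=get_state(); M=R.from_rotvec(s['tool_rot']).as_matrix(); t=(q-s['position'])@M*1e3
k=(abs(t[:,1])<24)&(q[:,2]>.024)&(q[:,2]<.058)&(q[:,0]<.45)&(q[:,0]>.395); Q=q[k]
c=Q.mean(0); U,S,V=np.linalg.svd(Q-c,full_matrices=False); n=V[2]*np.sign(-V[2][0]); print(len(Q),'face centre',c,'normal',n,S/np.sqrt(len(Q))); print('yaw',np.degrees(np.arctan2(-n[1],-n[0])),'pitch',np.degrees(np.arcsin(n[2])))
print(np.percentile(Q,[1,99],axis=0))
E
```

```text
29.0333 [ 1.6318  0.252  -0.8246  2.2266 -0.4627  0.231   2.6743] [ 0.445  -0.3996  0.0368] [[-0.8171  0.2194  0.5331]
 [ 0.1325  0.9715 -0.1968]
 [-0.5611 -0.0901 -0.8228]]
lean 34.631343625213304 head -20.25678423590635 yz tilt deg -5.170745354522369 level spin -170.8751051133746
[-1.4658 -1.4533  1.747 ] 62.32132685950163 1.027051298869992
5642 face centre [ 0.4176 -0.3957  0.04  ] normal [-0.9739  0.2237  0.0375] [0.0125 0.0088 0.0006]
yaw -12.93741083779326 pitch 2.14776716322425
[[ 0.4124 -0.4163  0.0244]
 [ 0.4238 -0.3749  0.0548]]
```

Wrist view: the weight sits in the block, released. Depth gives its centre on the block's but yaw about -13 deg against the block's +2 deg. Backing off so that one finger can nudge its near end round.

Emit:
{"fn": "arm_command", "kwargs": {"motion": [[68,10,-3,-9,0],[70,20,-6,-18,0],[70,25,-8,-22,0],[70,25,-8,-22,0]], "newtons": 6}}

```text
time: 29.42
position: [0.4092, -0.3981, 0.0399]
tool_rot: [0.25, 2.54, -0.196]
ft_force: [0.1, -0.4, 0.8]
grip_width: 0.795
grip_force: 0.0
```

```bash
cat > f.py <<'E'
from h import *
np.set_printoptions(precision=4,suppress=True)
import sys
fn=sys.argv[1]
s=get_state();M=R.from_rotvec(s['tool_rot']).as_matrix();print(s['time'],s['position'],s['ft_force'],s['grip_width']*87,s['joint_positions'])
g=s['position']-.005*M[:,2]+.019*M[:,2]-.0095*M[:,0]
for sg in(1,-1): print('pad front corner',sg,g+sg*s['grip_width']*.0435*M[:,1])
shot('wrist',fn); p,im=cloud(fn); q=p.reshape(-1,3)
k=(abs(q[:,1]+.399)<.026)&(q[:,2]>.024)&(q[:,2]<.058)&(q[:,0]<.445)&(q[:,0]>.395); Q=q[k]
for i in range(4):
    c=np.median(Q,0); U,S,V=np.linalg.svd(Q-Q.mean(0),full_matrices=False); n=V[2]; d=(Q-Q.mean(0))@n; Q=Q[abs(d)<max(.0012,1.5*d.std())]
n=n*np.sign(-n[0]); c=(np.percentile(Q,1,axis=0)+np.percentile(Q,99,axis=0))/2
print(len(Q),'face',c,'yaw',np.degrees(np.arctan2(-n[1],-n[0])),'pitch',np.degrees(np.arcsin(n[2])),'centre',c-n*.018,np.percentile(Q,[1,99],axis=0).ravel())
print('1mm -y in tool',M.T@[0,-1,0],'1mm +x',M.T@[1,0,0],'up',M[2])
E
python3 f.py w9
```

```text
29.4167 [ 0.4092 -0.3981  0.0399] [ 0.0942 -0.4412  0.7993] 69.1915655181211 [ 1.9338  0.2587 -1.0631  2.2664 -0.3973  0.2558  2.6794]
pad front corner 1 [ 0.432  -0.3685  0.0307]
pad front corner -1 [ 0.4168 -0.4357  0.0366]
2254 face [ 0.4161 -0.3971  0.041 ] yaw -13.115684120562593 pitch -0.0031645996063276206 centre [ 0.4337 -0.4012  0.041 ] [ 0.4107 -0.4191  0.0241  0.4216 -0.3751  0.0578]
1mm -y in tool [-0.1355 -0.9718  0.1931] 1mm +x [-0.8177  0.2197  0.532 ] up [-0.5594 -0.0859 -0.8244]
```

Emit:
{"fn": "arm_command", "kwargs": {"motion": [[70,6.5,-2,-4.5,0],[70,6,-6,-3.5,0],[70,5,-10.5,-2.5,0],[70,4.5,-14.5,-2,0],[70,4.5,-14.5,-2,0]]}}

```text
time: 29.88
position: [0.403, -0.4127, 0.0413]
tool_rot: [0.248, 2.538, -0.198]
ft_force: [0.1, 2.1, -0.4]
grip_width: 0.803
grip_force: 0.4
```

```bash
python3 f.py w10
```

```text
29.8833 [ 0.403  -0.4127  0.0413] [ 0.0754  2.1254 -0.4208] 69.8455153410343 [ 1.966   0.2842 -1.0691  2.2477 -0.3541  0.2678  2.6736]
pad front corner 1 [ 0.4259 -0.3828  0.032 ]
pad front corner -1 [ 0.4106 -0.4506  0.0382]
1932 face [ 0.4177 -0.4039  0.041 ] yaw -9.917207810685458 pitch -0.09142409868855336 centre [ 0.4354 -0.407   0.041 ] [ 0.4136 -0.4246  0.0242  0.4218 -0.3832  0.0578]
1mm -y in tool [-0.1337 -0.9717  0.1946] 1mm +x [-0.8172  0.2192  0.5331] up [-0.5607 -0.0878 -0.8234]
```

Emit:
{"fn": "arm_command", "kwargs": {"motion": [[70,1,8,-1,0],[70,-14,13,9,0],[66,-31,17,20.5,0],[50,-31,17,20.5,0],[46,-31,17,20.5,0]], "newtons": 6}}

```text
time: 30.35
position: [0.4445, -0.4037, 0.0415]
tool_rot: [0.243, 2.536, -0.202]
ft_force: [-2.4, -3.4, 2.6]
grip_width: 0.681
grip_force: 2.0
```

Emit:
{"fn": "arm_command", "kwargs": {"motion": [[46,0,0,0,0],[46,0.5,4,-1,0],[46,1,8,-1.5,0],[46,1,8,-1.5,0]], "newtons": 6}}

```text
time: 30.68
position: [0.4416, -0.3994, 0.0419]
tool_rot: [0.254, 2.535, -0.207]
ft_force: [-1.0, -4.9, 4.4]
grip_width: 0.565
grip_force: 6.0
```

```bash
python3 f.py w11
```

```text
30.6833 [ 0.4416 -0.3994  0.0419] [-1.0013 -4.926   4.4253] 49.12370444932425 [ 1.7613  0.2683 -0.9585  2.2301 -0.3073  0.2265  2.5333]
pad front corner 1 [ 0.4623 -0.3797  0.0335]
pad front corner -1 [ 0.4513 -0.4274  0.038 ]
5694 face [ 0.4181 -0.3956  0.041 ] yaw -11.770062930389152 pitch -0.0640339424074412 centre [ 0.4357 -0.3992  0.041 ] [ 0.4132 -0.4175  0.0244  0.423  -0.3736  0.0575]
1mm -y in tool [-0.1357 -0.9699  0.2021] 1mm +x [-0.8153  0.2252  0.5334] up [-0.5629 -0.0924 -0.8214]
```

Emit:
{"fn": "arm_command", "kwargs": {"motion": [[46,0,0,0,-3],[46,0,0,0,-6],[46,0,0,0,-9],[46,0,0,0,-9]], "newtons": 4}}

```text
time: 31.07
position: [0.4415, -0.3984, 0.0413]
tool_rot: [0.051, 2.557, -0.265]
ft_force: [-1.7, -2.2, 4.8]
grip_width: 0.569
grip_force: 4.0
```

```bash
python3 f.py w12; python3 s.py|tail -1
```

```text
31.0667 [ 0.4415 -0.3984  0.0413] [-1.6589 -2.2155  4.8187] 49.49638048998415 [ 1.7998  0.2847 -1.0016  2.2296 -0.2284  0.2248  2.623 ]
pad front corner 1 [ 0.4592 -0.3768  0.0305]
pad front corner -1 [ 0.4547 -0.4253  0.0394]
5421 face [ 0.4192 -0.3962  0.0409] yaw -7.627318273462342 pitch 0.3324821433008728 centre [ 0.437  -0.3986  0.0407] [ 0.4158 -0.4186  0.0244  0.4226 -0.3737  0.0573]
1mm -y in tool [ 0.0193 -0.9797  0.1995] 1mm +x [-0.841   0.092   0.5331] up [-0.5407 -0.1781 -0.8222]
lean 34.692582997011904 head -20.521457506895974 yz tilt deg -10.20465979038521 level spin -161.86439946820596
```

Emit:
{"fn": "arm_command", "kwargs": {"motion": [[46,0,0,0,-3],[46,0,0,0,-6],[46,0,0,0,-9],[46,0,0,0,-11],[46,0,0,0,-11]], "newtons": 4}}

```text
time: 31.53
position: [0.4421, -0.3969, 0.0411]
tool_rot: [-0.196, 2.564, -0.335]
ft_force: [0.9, -0.4, 5.3]
grip_width: 0.585
grip_force: 4.0
```

```bash
python3 f.py w13; python3 s.py|tail -1
```

```text
31.5333 [ 0.4421 -0.3969  0.0411] [ 0.9064 -0.4005  5.318 ] 50.85646240072125 [ 1.8688  0.3195 -1.0825  2.2289 -0.0532  0.2226  2.6583]
pad front corner 1 [ 0.4558 -0.3733  0.0273]
pad front corner -1 [ 0.4594 -0.422   0.0413]
5128 face [ 0.4211 -0.3975  0.0408] yaw -0.21007990435630244 pitch 0.3680674637439421 centre [ 0.4391 -0.3976  0.0407] [ 0.4201 -0.4207  0.0244  0.4222 -0.3743  0.0573]
1mm -y in tool [ 0.2061 -0.9585  0.197 ] 1mm +x [-0.8427 -0.0715  0.5335] up [-0.4973 -0.276  -0.8225]
lean 34.659584419769594 head -20.2675750676628 yz tilt deg -15.982642375424234 level spin -151.04201737734164
```

Emit:
{"fn": "arm_command", "kwargs": {"motion": [[46,2,0,-1,-1],[46,4,0,-2.5,-2],[46,4,0,-2.5,-2]], "newtons": 6}}

```text
time: 31.83
position: [0.4379, -0.3964, 0.041]
tool_rot: [-0.244, 2.563, -0.347]
ft_force: [0.7, 0.5, 8.5]
grip_width: 0.582
grip_force: 6.1
```

```bash
python3 f.py w14
```

```text
31.8333 [ 0.4379 -0.3964  0.041 ] [0.7458 0.4617 8.5483] 50.61561447297476 [ 1.912   0.3306 -1.1209  2.2342 -0.0075  0.225   2.6622]
pad front corner 1 [ 0.4508 -0.3728  0.0267]
pad front corner -1 [ 0.4559 -0.4209  0.0416]
4932 face [ 0.4181 -0.3977  0.0408] yaw 0.8051457206208518 pitch -0.2194156398771194 centre [ 0.4361 -0.3975  0.0408] [ 0.4169 -0.421   0.0244  0.4193 -0.3744  0.0571]
1mm -y in tool [ 0.2407 -0.9506  0.1959] 1mm +x [-0.8394 -0.1026  0.5338] up [-0.4873 -0.2929 -0.8226]
```

Emit:
{"fn": "arm_command", "kwargs": {"motion": [[56,0,0,0,0],[64,0,0,0,0],[70,0,0,0,0],[70,0,0,0,0]], "newtons": 6}}

```text
time: 32.22
position: [0.4363, -0.3953, 0.039]
tool_rot: [-0.242, 2.567, -0.343]
ft_force: [-0.4, -0.0, -0.4]
grip_width: 0.765
grip_force: 0.2
```

```bash
python3 f.py w15; python3 -c "
from h import *
M=R.from_rotvec(get_state()['tool_rot']).as_matrix()
print(M.T@[-90,0,25])"
```

```text
32.2167 [ 0.4363 -0.3953  0.039 ] [-0.3737 -0.0054 -0.3843] 66.58813999068556 [ 1.9086  0.3305 -1.1162  2.236  -0.0081  0.2266  2.662 ]
pad front corner 1 [ 0.4483 -0.3641  0.0225]
pad front corner -1 [ 0.4551 -0.4274  0.0417]
4672 face [ 0.4185 -0.399   0.0407] yaw 0.7445570507632647 pitch 0.2577284636222192 centre [ 0.4365 -0.3988  0.0406] [ 0.4173 -0.4219  0.0244  0.4196 -0.3762  0.0569]
1mm -y in tool [ 0.2386 -0.9516  0.1936] 1mm +x [-0.8412 -0.103   0.5308] up [-0.4852 -0.2895 -0.8251]
[ 63.55425864   2.01027495 -68.42378975]
```

Emit:
{"fn": "arm_command", "kwargs": {"motion": [[74,10,-1,-14,0],[78,18,-3,-32,0],[80,24,-5,-52,0],[80,28,-8,-73,0],[80,40,-9,-100,0]]}}

```text
time: 32.68
position: [0.3868, -0.4199, 0.068]
tool_rot: [-0.234, 2.583, -0.34]
ft_force: [0.1, -0.9, 0.6]
grip_width: 0.917
grip_force: 0.0
```

```bash
python3 f.py w16; python3 - <<'E'
from h import *
shot('side','s8'); b=cv2.imread('pics/s8.png')[140:250,200:340]; a=cv2.imread('pics/w16.png')
cv2.imwrite('pics/c8.png',np.hstack([cv2.resize(b,(400,420),interpolation=3),cv2.resize(a,(400,420),interpolation=3)]))
E
```

```text
32.6833 [ 0.3868 -0.4199  0.068 ] [ 0.0749 -0.9404  0.5511] 79.75975307300689 [ 2.2727  0.3622 -1.3815  2.2262  0.064   0.3522  2.6911]
pad front corner 1 [ 0.3981 -0.3825  0.0494]
pad front corner -1 [ 0.4061 -0.4585  0.0721]
1632 face [ 0.4177 -0.4027  0.0373] yaw -1.039067408892583 pitch -0.01002962739211867 centre [ 0.4357 -0.403   0.0373] [ 0.4165 -0.4246  0.0242  0.4189 -0.3809  0.0504]
1mm -y in tool [ 0.2301 -0.9535  0.1948] 1mm +x [-0.8501 -0.0995  0.5171] up [-0.4737 -0.2846 -0.8335]
```

View pics/c8.png

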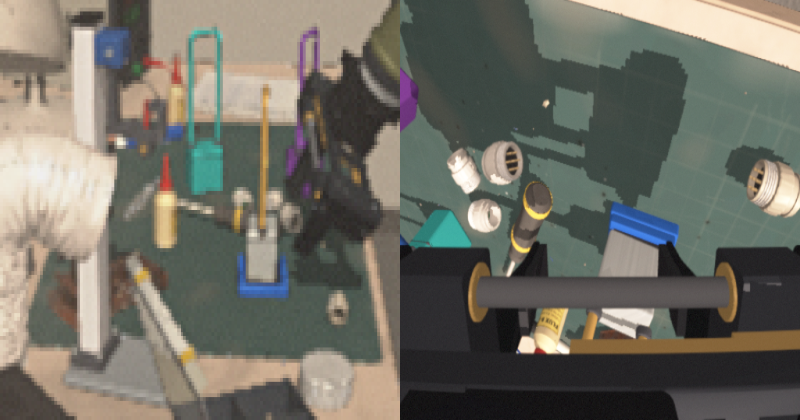

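Emit:
{"fn": "arm_command", "kwargs": {"motion": [[80,2,6,-10,4],[80,3,12,-20,8],[80,4,20,-32,12],[80,8,24,-50,16],[80,12,28,-70,20]]}}

```text
time: 33.2
position: [0.3709, -0.4087, 0.0809]
tool_rot: [0.221, 2.581, -0.189]
ft_force: [0.2, 0.0, 0.0]
grip_width: 0.922
grip_force: 0.0
```

```bash
python3 f.py w17; python3 - <<'E'
from h import *
np.set_printoptions(precision=4,suppress=True)
shot('top','t9'); p,im=cloud('top0' and 't9'); q=p.reshape(-1,3)
k=(abs(q[:,0]-.436)<.035)&(abs(q[:,1]+.4)<.04)
for lo,hi in((.05,.07),(.1,.17),(.178,.2)):
    Q=q[k&(q[:,2]>lo)&(q[:,2]<hi)]; print(lo,len(Q),Q.min(0) if len(Q) else '',Q.max(0) if len(Q) else '',np.median(Q,0) if len(Q) else '')
for n,(u,v) in dict(tin=(254,235),conn=(287,237),flux=(320,180)).items(): print(n,w('t9',u,v),w('top0',u,v))
E
```

```text
33.2 [ 0.3709 -0.4087  0.0809] [0.2095 0.0078 0.0026] 80.17772769865627 [ 2.341   0.194  -1.3821  2.2361 -0.3486  0.4384  2.6911]
pad front corner 1 [ 0.3937 -0.3731  0.0705]
pad front corner -1 [ 0.3781 -0.4514  0.0777]
2221 face [ 0.4179 -0.402   0.0394] yaw -1.214169696897967 pitch -0.07496102407971661 centre [ 0.4359 -0.4024  0.0395] [ 0.4166 -0.4243  0.0244  0.4192 -0.3796  0.0545]
1mm -y in tool [-0.1191 -0.9768  0.1781] 1mm +x [-0.8422  0.1944  0.5029] up [-0.5258 -0.0901 -0.8458]
0.05 97 [ 0.4163 -0.4277  0.0501] [ 0.4567 -0.3774  0.0698] [ 0.4335 -0.4029  0.062 ]
0.1 28 [ 0.4303 -0.4285  0.1012] [ 0.4383 -0.3771  0.1698] [ 0.4345 -0.3844  0.133 ]
0.178 24 [ 0.4314 -0.4254  0.1786] [ 0.4414 -0.3809  0.1993] [ 0.435  -0.4006  0.1947]
tin [ 0.3608 -0.199   0.0242] [ 0.3614 -0.199   0.0219]
conn [ 0.3132 -0.3154  0.1431] [ 0.3415 -0.3264  0.0242]
flux [ 0.5553 -0.4811  0.0525] [ 0.5558 -0.4813  0.0512]
```

```bash
python3 -c "
from bench import *
print(close_job())"
```

```text
the job is handed in; nothing more can be done
None
```

I handed the job in at 33.2 s: the bail pressed the keeper open, came out over the tip and the keeper shut behind it. The weight now stands upright and released on the blue block, about 5 mm off centre along the block's open side and about 3° off square, because a finger probably brushed it on the way out. Several joints sat at their range limits (up to about 0.003 rad over as read), and a press while setting down read about 44 N at the wrist, some of it probably from the fingertips on the block. The tin and flux bottle had not moved; the connector was seen in place but not re-measured.

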